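Un-nest the sorter's hang-on catch bins and hang them under their chutes

TASK

Set up the disc sorter for a run: its two empty catch bins hang nested, one inside the other, on the storage rail. Lift the small bin out first, up over the rail's end stops, and hang it by its hooks on the sorter's rail under the narrow chute, then do the same with the large bin under the wide chute. Centre each bin under its chute, let both hang freely, do not press the red start button, and leave everything else where it stands.

Things in the scene. Friction and masses are not known exactly. Their poses are not given: they have to be found in the camera images.
- storage: Storage rail's fixed stand, left or right of the sorter. Flat steel bar on edge, 8 mm thick, 25 tall, 216 long between two end-stop plates (8 thick, 22 deep, x -8 to 14) that rise 20 mm above its top edge. A round rest bar runs 85 mm below the top edge, its front 9 mm before the bar's centre plane. Posts are behind (+x) at the ends; nothing is above. Origin: on the table under the bar's middle.
- storage_rail (a point): Middle of the storage bar's top edge, 170 mm above the table. x points square to the bar, away from its front and roughly away from the robot; y runs along the bar, z up.
- sorter: Fixed disc sorter: grey steel housing 340 wide, 280 deep, 310 mm high, 56 mm hopper on top. On its front is a rail like the storage one (same bar, height, 20 mm end stops, rest bar), 330 mm long between its stops; housing front 31 mm behind that bar's centre. Two chutes reach out over the rail. Origin: on the table under the bar's middle, axes as sorter_rail.
- sorter_rail (a point): Middle of the sorter bar's top edge, 170 mm above the table. x points square to the bar towards the housing, roughly away from the robot; y runs along the bar, z up.
- chute_narrow: Narrow fixed steel chute: open trough 56 mm wide, sides 26 mm high, sloping down 16 degrees from the housing towards the robot. Origin: middle of its lip's underside, 60 mm above the sorter bar's top edge and 92 mm in front of the bar's centre (the underside rises from there to the housing). Axes as sorter_rail. It is 82 mm to one side of the rail's middle, either side.
- chute_wide: Wide fixed steel chute, 92 mm wide, otherwise like the narrow one and 82 mm to the other side of the rail's middle. Same origin and axes. A bin is centred when its y in this frame is 0.
- bin_small: Small empty catch bin, aluminium, 0.12-0.2 kg, open box 100 wide (y), 82 deep (x), walls 3 mm. Origin: middle of its hooks' undersides, which sit on the bar's top edge; x points back over the bar, y along it, z up. Rear face at x -16, front face x -98, underside z -100, front and side rims z -20, back wall top z -6 mm. Starts nested inside the large bin.
- bin_small_hook (a point): Between the small bin's hook lips (x 7.5, z -18 mm in the bin's frame). Two hooks 18 mm wide at y = +-22, 4 mm thick above z = 0, end in lips whose front faces are at x 5.5 and rear faces at 9.5, down to z -18: 1.5 mm play behind the bar, 12 in front. Let go, the bin shifts forward till the lips pull on the bar and leans about 6 degrees, bottom back on the rest bar.
- bin_small_tab (a point): Grip point on the small bin's tab, 16 mm from its end: x -127.8, y 0, z 41.1 mm in the bin's frame, same axes. The tab is flat black plastic, 26 wide (y), 10 thick, 84 long; it rises from the middle of the front rim leaning 26 degrees from vertical to the front (-x), ending at x -135, z 55. In the nest it stands behind the large bin's tab, parallel, 11 mm between, and ends 46 mm beyond it.
- bin_large: Large empty catch bin, aluminium, 0.17-0.28 kg, open box 124 wide (y), 100 deep (x), walls 3 mm. Origin: middle of its hooks' undersides, axes as the small bin's. Rear face at x -12, front face x -112, underside z -110, front and side rims z -40, back wall top z -6 mm. Starts hanging on the storage rail.
- bin_large_hook (a point): Between the large bin's hook lips (x 7.5, z -18 mm in its frame). Two hooks 18 mm wide at y = +-46, otherwise as the small bin's: lip front faces at x 5.5, rear faces 9.5, down to z -18; 1.5 mm play behind the bar, 8 in front; hangs leaning about 3 degrees, bottom back.
- bin_large_tab (a point): Grip point on the large bin's tab, 16 mm from its end: x -126.9, y 0, z -9.4 mm in the bin's frame, same axes. Tab like the small bin's (26 wide, 10 thick, leaning 26 degrees) but 50 mm long, ending at x -134, z 5.
- button (a joint): Chunky red start button, 42 mm, on top of the sorter's housing at the middle of its front edge; 0 released, 0.007 m when pressed. Leave it alone.
- weight_2kg: Bystander: larger stainless calibration weight with a knob, 66 mm across, 110 mm high, standing in front of the rails. Origin: centre of its underside.
- weight_1kg: Bystander: smaller stainless calibration weight, 52 mm across, 88 mm high. Origin: centre of its underside.
- jar: Bystander: squat glass jar of ivory roulette balls, 94 mm across, 78 mm high. Origin: centre of its underside.
- scoop: Bystander: clear polycarbonate scoop lying on the table, 205 mm long, 76 mm wide, 46 mm high, mouth to its +x. Origin: on the table under its middle.
- divider: Bystander: black chip divider bar, 170 x 22 x 22 mm, lying on the table under or just before the nested bins. Origin: centre of its underside, long along y.
- chip_tray: Bystander: black tray with two rows of chips, 160 x 100 mm, 47 mm high. Origin: centre of its underside.
There are look-alikes about, which are no part of the job. What is shaped like the bin_small but blue is not meant.

How it is judged:
By the outcome, as a careful person would: the job done as asked, in the order asked, and still so for the second after the job is handed in, with the robot touching nothing.
It also fails if it takes over 67 s, if anything falls off the work surface, if the arm or the gripper's body presses on something with over 40 N, if the wrist force passes 120 N, or if a joint passes its speed limit or range.

ROBOT

A 7-joint arm with a two-finger parallel gripper is mounted at the origin on the work surface. World frame = base frame: x ahead of the robot, y to its left, z up, the work surface at z = 0. Lengths are in m, angles in rad, forces in N, time in s.
With the tool pointing down it reaches from about 0.425 to 0.925 m from the base axis. Payload 6.8 kg.
Tool frame: the origin (TCP) lies at the very end of the fingers, on their centre line; the grasp point (between the pads) lies 19 mm behind it (bot.tcp_to_grasp is the z of the grasp point in the tool frame, in m); z points along the fingers, y is the line along which they close (so a half turn about z gives the same grasp; the last joint's range is limited). The gripper opens to 85 mm and grips with 20 to 120 N. Pads are 22 mm wide; open, the fingers measure 114 mm over their backs; the gripper's body (76 mm by 85 mm) begins 54 mm behind the grasp point. The pads swing forward as they close: fully open they stand 13 mm farther back than shut.
Start: joints at [-1.232, 0.477, 0.022, 1.555, -0.011, 1.109, -0.083], TCP at [0.292, 0.609, 0.231] pointing down, gripper open.
Joint ranges: [-2.96, 2.96], [-0.34, 2.1], [-1.41, 1.46], [0.24, 2.44], [-1.37, 4.51], [0.17, 1.92], [-2.96, 2.96]. Speed limits (rad/s): [2.39, 2.39, 3.14, 3.14, 3.14, 3.14, 3.14].

INTERFACE

Orientations are given as a unit quaternion [w, x, y, z].
In Python, from bench import bot, eyes, boxes_of, tip_of gives the robot as it stands.
- The arm moves only by the tool carry_out, never from a script. Its arguments are lists of equal length, an entry for each row: "claw": the opening, from -1 (shut) to 1 (fully open); "delta_pos": the shift along the tool's x, y, z as a fraction of full scale, a list of three; "roll": the turn about the tool's z as a fraction of full scale. In form: {"claw": [claw, ...], "delta_pos": [[x, y, z], ...], "roll": [roll, ...]}. A call has 1 to 20 rows; each row shifts and turns the commanded pose from where the row before left it, along the tool's axes as they then stand; what a row does not reach is not made up. Full scale, the value 1, is 2.5 cm for a shift and 0.12 rad for a turn. A row lasts 1/10 s, in which the tool goes at most 50 mm and 8.59 degrees, less where a joint would pass 70% of its speed; a pose out of reach is approached as far as the arm can. A call with a number of a shift or a turn outside -1 to 1 is refused whole. A call with a gripper value outside its range is refused whole. The fingers move at their own pace and stop on an object; "grip_force" is the grip in N (left out, the last holds). Time passes only in rows, so rows that do not move let the fingers close. It gives the time, the measured TCP pose, the force, the opening and the grip force at its end, in the units of the state.
- bot.get_obs(): the state, without advancing time (a new reading comes with each control period).
- eyes.get_image(name): name is "side" or "top" or "wrist"; returns a dict with "img" (400x640x3 uint8, red, green, blue), "z_map" (400x640 float32, m along the optical axis (not along the pixel's ray), 0 where there is no reading), "fx", "fy", "cx", "cy" (pixels), "R" (3x3) and "t" (3): a world point X has camera coordinates R X + t; the wrist camera has in their place "mount" (4x4, takes a point from camera to tool coordinates, whose origin is the TCP and whose axes are the flange's). Camera axes: x right, y down, z forward; pixel columns grow to the right and rows downward; lengths in m; the calibration is good to about 2 mm. A picture is of the moment at which its call begins: read the wrist's pose just before it.
- bot.finish_job(): hands the job in; it is judged then, once.
Trained networks look in a picture, given as the dict that the camera call returned (one of the last four; its "shot" number tells which), for a name from the list of things; names that differ only in an ending like _2 or _b are one class to them, and where a whole thing is asked for, a point or a joint stands for the part that bears it (a point fixed in the world has none). Each returns a list of dicts, best first, with "p" (0 to 1); they miss things now and then, are a little off and sometimes report something else, mostly with a low value. They report only what shows in the picture. A call takes as long as a camera call. They do not tell look-alikes from the thing itself.
- boxes_of(label, picture): "rect" ([left, top, right, bottom] in pixels, round what is visible of it).
- tip_of(label, picture): "at" ([row, column] in pixels: a listed point, or the origin of a listed thing).
The state is a dict: "time_s": time; "q": joint angles; "qvel": joint speeds; "tau": joint torques, N m; "ee_pos": TCP position; "tcp_rot": TCP orientation; "wrist_force": force on the tool from outside, world axes, zero at the start; "torque": the same for the moment, N m; "grip_width": finger opening in m; "finger_force": force on a finger pad.
Only numpy, scipy, OpenCV 4.12 (cv2) and the standard library are available. Lean on these libraries where they do the work, as an engineer would, in place of code of your own. Each camera call takes 0.05 s, during which the arm holds its last target. There are 200 camera calls.

## Working session

There is one attempt and no reset: what is moved stays moved. The work goes in short steps, Python scripts to look and compute and a tool call to move; the robot and the scene stay as the last step left them, time stands still between calls to the robot, and variables do not carry over. Pictures are saved under pics/ and viewed, at most 10 in all, crops included, and the job is handed in when it is done.

Besides the shell and the picture viewer there is one more tool, called after ">>>" as name([rows], argument=value, ...), one row to a line, values as JSON. carry_out: Moves the arm, as the interface text tells. Its arguments: {"type":"object","properties":{"claw":{"type":"array","items":{"type":"number"}},"delta_pos":{"type":"array","items":{"type":"array","items":{"type":"number","minimum":-1,"maximum":1}}},"roll":{"type":"array","items":{"type":"number","minimum":-1,"maximum":1}},"grip_force":{"type":"number"}},"required":["claw","delta_pos","roll"]}

```bash
ls; mkdir -p pics
cat > h.py <<'E'
import numpy as np,cv2
from bench import bot,eyes,boxes_of,tip_of
from scipy.spatial.transform import Rotation as Ro
def quat(q): return Ro.from_quat([q[1],q[2],q[3],q[0]]).as_matrix()
def shot(name):
    o=bot.get_obs(); p=eyes.get_image(name)
    if name=="wrist":
        T=np.eye(4);T[:3,:3]=quat(o["tcp_rot"]);T[:3,3]=o["ee_pos"];p["M"]=T@np.array(p["mount"])
    else:
        R=np.array(p["R"]);M=np.eye(4);M[:3,:3]=R.T;M[:3,3]=-R.T@np.array(p["t"]);p["M"]=M
    return p
def cloud(p):
    z=p["z_map"];r,c=np.mgrid[:400,:640]
    P=np.stack([(c-p["cx"])/p["fx"]*z,(r-p["cy"])/p["fy"]*z,z],-1)
    W=P@p["M"][:3,:3].T+p["M"][:3,3]; W[z==0]=np.nan
    return W
def proj(p,X):
    X=np.atleast_2d(X);C=(X-p["M"][:3,3])@p["M"][:3,:3]
    return np.stack([C[:,1]/C[:,2]*p["fy"]+p["cy"],C[:,0]/C[:,2]*p["fx"]+p["cx"]],-1)
E
python3 - <<'E'
from h import *
o=bot.get_obs();print({k:np.round(v,3) for k,v in o.items()},bot.tcp_to_grasp)
ims=[]
for n in["top","side"]:
    p=shot(n);W=cloud(p);cv2.imwrite(f"pics/{n}0.png",p["img"][:,:,::-1])
    print(n,np.round(p["M"],3).tolist(),p["fx"])
    for l in["storage_rail","sorter_rail","chute_narrow","chute_wide","bin_small","bin_large","bin_small_tab","bin_large_tab","bin_small_hook","bin_large_hook","button","storage","sorter"]:
        for d in tip_of(l,p)[:3]:
            r,c=d["at"];print(l,round(d["p"],2),np.round([r,c]),np.round(W[int(min(max(r,0),399)),int(min(max(c,0),639))],3))
E
```

```text
pics
{'time_s': np.float64(0.0), 'q': array([-1.232,  0.478,  0.022,  1.556, -0.011,  1.109, -0.083]), 'qvel': array([ 0.001,  0.001, -0.   , -0.001, -0.001, -0.001, -0.   ]), 'tau': array([ 0.0000e+00, -5.9646e+01,  1.6080e+00, -2.8120e+01,  1.2000e-02,
        1.0000e-02, -0.0000e+00]), 'ee_pos': array([0.291, 0.608, 0.23 ]), 'tcp_rot': array([-0.   ,  0.222,  0.975, -0.001]), 'wrist_force': array([ 0.635, -0.085,  0.48 ]), 'torque': array([0.014, 0.039, 0.02 ]), 'finger_force': np.float64(0.0), 'grip_width': np.float64(0.086)} -0.0187
top [[-0.024, -0.977, 0.211, 0.155], [-1.0, 0.023, -0.003, -0.099], [-0.002, -0.211, -0.977, 1.832], [0.0, 0.0, 0.0, 1.0]] 445.4180346039643
storage_rail 0.59 [165. 335.] [ 0.636 -0.188  0.168]
sorter_rail 0.7 [157. 235.] [0.672 0.2   0.174]
sorter_rail 0.47 [167. 340.] [ 0.676 -0.213 -0.002]
sorter_rail 0.29 [164. 340.] [ 0.638 -0.207  0.173]
chute_narrow 0.65 [195. 342.] [ 0.507 -0.208  0.212]
chute_narrow 0.61 [174. 258.] [0.589 0.106 0.234]
chute_wide 0.72 [176. 216.] [0.582 0.256 0.244]
chute_wide 0.59 [159. 336.] [ 0.698 -0.199  0.044]
chute_wi
[... 314 characters left out ...]
8 [162. 415.] [ 0.689 -0.539  0.001]
bin_small_tab 0.77 [193. 342.] [ 0.512 -0.204  0.205]
bin_large_tab 0.76 [199. 337.] [ 0.533 -0.195  0.016]
bin_large_tab 0.36 [162. 337.] [ 0.643 -0.195  0.172]
bin_small_hook 0.94 [187. 382.] [ 0.58  -0.392 -0.003]
bin_small_hook 0.83 [215. 450.] [ 0.453 -0.669 -0.002]
bin_small_hook 0.72 [136. 338.] [ 0.811 -0.209  0.011]
bin_large_hook 0.65 [168. 245.] [0.68  0.191 0.003]Traceback (most recent call last):
  File "<stdin>", line 8, in <module>
ValueError: it knows: bin_large, bin_large_hook, bin_large_tab, bin_small, bin_small_hook, bin_small_tab, chip_tray, chute_narrow, chute_wide, divider, jar, scoop, sorter, sorter_rail, storage, storage_rail, weig
```

Run:
```python
from h import *
p=shot("side");cv2.imwrite("pics/side0.png",p["img"][:,:,::-1]);print(np.round(p["M"],3).tolist(),p["fx"])
W=cloud(p)
for l in["storage_rail","sorter_rail","chute_narrow","chute_wide","bin_small_tab","bin_large_tab","bin_small_hook","bin_large_hook"]:
        for d in tip_of(l,p)[:3]:
            r,c=d["at"];print(l,round(d["p"],2),np.round([r,c]),np.round(W[int(min(max(r,0),399)),int(min(max(c,0),639))],3))
a=cv2.imread("pics/top0.png")[90:310,170:490]
cv2.imwrite("pics/topc.png",cv2.resize(a,None,fx=2.5,fy=2.5,interpolation=cv2.INTER_CUBIC))
```

```text
[[0.884, -0.348, 0.314, 0.106], [-0.468, -0.638, 0.611, -0.928], [-0.012, -0.687, -0.727, 1.198], [0.0, 0.0, 0.0, 1.0]] 437.4169145627919
storage_rail 0.73 [209. 374.] [ 0.642 -0.195  0.172]
sorter_rail 0.59 [133. 325.] [0.646 0.131 0.246]
sorter_rail 0.57 [230. 338.] [ 0.507 -0.215  0.17 ]
sorter_rail 0.16 [224. 280.] [ 0.389 -0.033  0.077]
chute_narrow 0.7 [143. 313.] [0.705 0.369 0.002]
chute_wide 0.76 [118. 294.] [0.588 0.268 0.24 ]
bin_small_tab 0.94 [176. 421.] [ 0.882 -0.125  0.143]
bin_small_tab 0.88 [220. 338.] [ 0.506 -0.21   0.217]
bin_small_tab 0.85 [291. 427.] [ 0.623 -0.502  0.154]
bin_large_tab 0.57 [231. 339.] [ 0.508 -0.214  0.164]
bin_large_tab 0.54 [211. 374.] [ 0.642 -0.202  0.169]
bin_small_hook 0.91 [284. 384.] [ 0.552 -0.401  0.106]
bin_small_hook 0.74 [209. 372.] [ 0.639 -0.19   0.169]
bin_small_hook 0.68 [378. 392.] [ 0.455 -0.606  0.001]
bin_large_hook 0.65 [214. 373.] [ 0.631 -0.214  0.174]
```

View pics/topc.png

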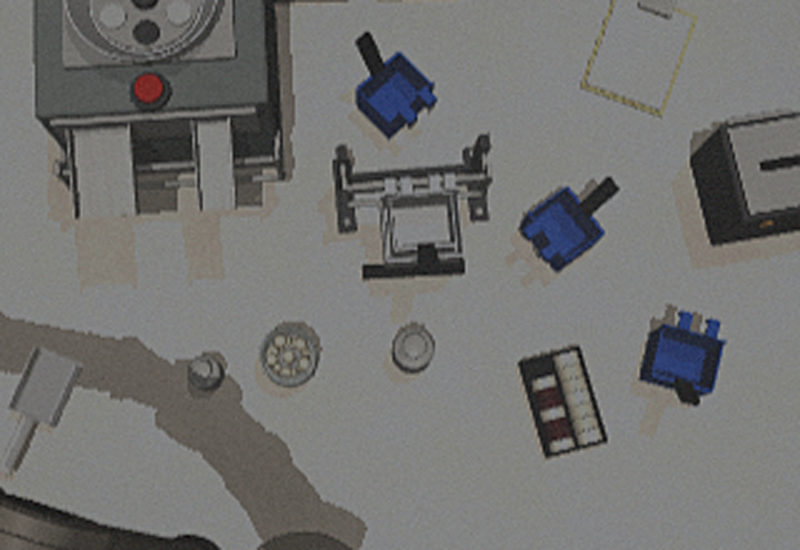

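View pics/side0.png

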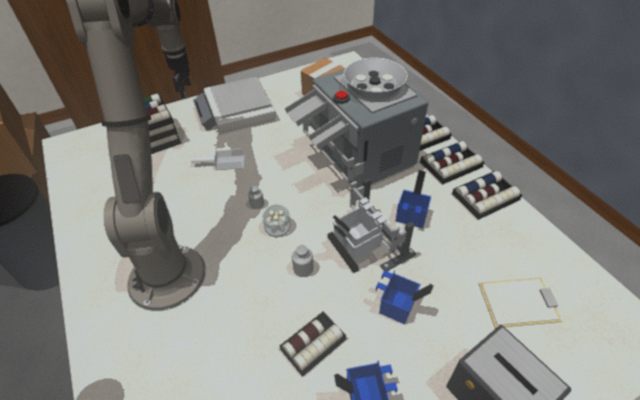

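The top view (crop is 2.5× from origin (170,90)) shows the wide chute on the left at about (210,176) full-frame pixels. The narrow chute is on the right at about (256,174), and the nest is on the storage rail around (338,165). The small tab ends near (342,192), the divider lies under the nest, and the look-alike bins are blue. The side view agrees, with the nest near (360,230).

Run:
```python
from h import *
for n in["top","side"]:
    p=shot(n);W=cloud(p);X,Y,Z=W[...,0],W[...,1],W[...,2]
    for nm,b in[("sto",(0.55,.72,-.34,-.08)),("sor",(.6,.75,-.02,.38))]:
        m=(abs(Z-.17)<.008)&(X>b[0])&(X<b[1])&(Y>b[2])&(Y<b[3])
        P=W[m]
        if len(P)<5: continue
        l=cv2.fitLine(P[:,:2].astype(np.float32),cv2.DIST_HUBER,0,.01,.01).ravel();
        if l[1]<0:l[:2]*=-1
        print(n,nm,len(P),np.round(l,3),"yaw",np.arctan2(-l[0],l[1]),P[:,1].min(),P[:,1].max(),np.median(P[:,2]))
    m=(Z>.18)&(Z<.194)&(X>.55)&(X<.72)&(Y>-.36)&(Y<-.06);print("stops",np.round(W[m][:40],3).tolist())
p=shot("wrist");print(np.round(p["mount"],3).tolist(),p["fx"],p["fy"],p["cx"],p["cy"])
```

```text
top sto 262 [-0.062  0.998  0.636 -0.17 ] yaw 0.062231734 -0.3082166358496214 -0.08023747492922298 0.17134255684915534
top sor 187 [-0.014  1.     0.679  0.168] yaw 0.014438108 0.020792672170548462 0.3626863426844752 0.17034608614383373
stops [[0.709, -0.294, 0.185], [0.702, -0.306, 0.181], [0.694, -0.073, 0.184], [0.686, -0.084, 0.183], [0.683, -0.072, 0.18], [0.683, -0.08, 0.181], [0.68, -0.084, 0.189], [0.678, -0.076, 0.184], [0.674, -0.084, 0.183], [0.658, -0.302, 0.193], [0.654, -0.299, 0.191], [0.655, -0.303, 0.19], [0.653, -0.3, 0.182], [0.651, -0.307, 0.188], [0.65, -0.3, 0.18], [0.646, -0.302, 0.193], [0.648, -0.307, 0.186], [0.644, -0.303, 0.186], [0.643, -0.306, 0.19], [0.644, -0.076, 0.19], [0.645, -0.08, 0.186], [0.644, -0.184, 0.18], [0.642, -0.222, 0.184], [0.643, -0.245, 0.181], [0.643, -0.249, 0.18], [0.639, -0.302, 0.189], [0.639, -0.306, 0.187], [0.639, -0.083, 0.193], [0.641, -0.168, 0.181], [0.64, -0.183, 0.182], [0.639, -0.237, 0.182], [0.636, -0.083, 0.189], [0.637, -0.149, 0.18], [0.635, -0.226, 0.181], [0.633, -0.079, 0.186], [0.631, -0.083, 0.193], [0.628, -
[... 767 characters left out ...]
 -0.084, 0.189], [0.634, -0.085, 0.188], [0.636, -0.088, 0.19], [0.647, -0.083, 0.181], [0.65, -0.085, 0.181], [0.63, -0.079, 0.181], [0.632, -0.083, 0.184], [0.633, -0.087, 0.187], [0.63, -0.086, 0.182], [0.647, -0.163, 0.18], [0.644, -0.18, 0.18], [0.643, -0.228, 0.181], [0.661, -0.302, 0.193], [0.701, -0.313, 0.181], [0.654, -0.302, 0.193], [0.657, -0.302, 0.191], [0.66, -0.303, 0.19], [0.662, -0.305, 0.192], [0.646, -0.302, 0.193], [0.651, -0.301, 0.188], [0.652, -0.304, 0.192], [0.655, -0.305, 0.19]]
[[0.001, -0.957, -0.289, 0.073], [1.0, 0.001, 0.001, 0.001], [-0.001, -0.289, 0.957, -0.143], [0.0, 0.0, 0.0, 1.0]] 319.59188974774895 319.59188974774895 315.3660419877751 198.7295461448084
```

>>> carry_out([
  [0, 0, -1],
  [0, 0, -1],
  [0, 0, -1],
  [0, 0, -1],
  [0, 0, -1],
  [-0.5, -1, 0],
  [-0.5, -1, 0],
  [-0.5, -1, 0],
  [-0.5, -1, 0],
  [-0.5, -1, 0],
  [-0.5, -1, 0],
  [-0.5, -1, 0],
  [-0.5, -1, 0],
  [-0.5, -1, 0],
  [-0.5, -1, 0],
  [-0.5, -1, 0],
  [-0.5, -1, 0],
  [-0.5, -1, 0],
  [-0.5, -1, 0],
  [-0.5, -1, 0],
], claw=[0, 0, 0, 0, 0, 0, 0, 0, 0, 0, 0, 0, 0, 0, 0, 0, 0, 0, 0, 0], roll=[-0.8, -0.8, -0.8, -0.8, -0.8, 0, 0, 0, 0, 0, 0, 0, 0, 0, 0, 0, 0, 0, 0, 0])

```text
time_s: 3.15
ee_pos: [0.4919, 0.2391, 0.3565]
tcp_rot: [0.0, -0.017, 1.0, 0.0]
wrist_force: [-0.4, 1.0, 0.2]
grip_width: 0.0426
finger_force: 0.0
```

>>> carry_out([
  [-0.4, -1, 0],
  [0, -1, 0],
  [0, 0, 0],
  [0, 0, 0],
], claw=[0, 0, 0, 0], roll=[0, 0, 0, 0])

```text
time_s: 3.55
ee_pos: [0.5032, 0.1903, 0.3565]
tcp_rot: [0.0, -0.016, 1.0, 0.0]
wrist_force: [0.1, 1.0, 0.4]
grip_width: 0.0424
finger_force: 0.0
```

Run:
```python
from h import *
p=shot("wrist");cv2.imwrite("pics/w1.png",p["img"][:,:,::-1]);W=cloud(p);np.save("w1.npy",W)
o=bot.get_obs();print(o["time_s"],o["ee_pos"],quat(o["tcp_rot"])[:,0])
for l in["sorter_rail","chute_narrow","chute_wide"]:
    for d in tip_of(l,p)[:2]: 
        r,c=map(int,d["at"]);print(l,d["p"],r,c,W[r,c])
```

```text
3.6 [0.5029307  0.19132202 0.35642427] [-9.99427155e-01 -3.38429784e-02 -1.18038750e-04]
sorter_rail 0.8 319 309 [0.68320126 0.19006634 0.16957966]
sorter_rail 0.34 69 60 [ 0.40003039 -0.14911015  0.04472947]
chute_narrow 0.8 275 224 [0.67620922 0.0644405  0.08526644]
chute_wide 0.61 272 394 [0.49568047 0.22329476 0.38341029]
```

View pics/w1.png

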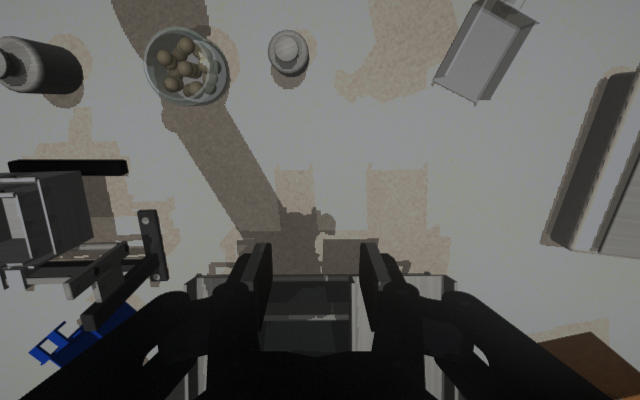

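The wrist view shows both chute lips at row ~275: narrow at columns 188–240, wide at 355–455. The gripper hides the rail, so I'll go forward and up for a clear look.

>>> carry_out([
  [-0.6, 0, -1],
  [-0.8, 0, -0.6],
  [-0.8, 0, -0.6],
  [-0.8, 0, -0.6],
  [-0.8, 0, 0],
  [-0.8, 0, 0],
  [0, 0, 0],
  [0, 0, 0],
], claw=[0, 0, 0, 0, 0, 0, 0, 0], roll=[0, 0, 0, 0, 0, 0, 0, 0])

```text
time_s: 4.55
ee_pos: [0.6177, 0.1951, 0.4256]
tcp_rot: [-0.001, -0.017, 1.0, -0.0]
wrist_force: [-0.3, -0.2, -0.9]
grip_width: 0.0429
finger_force: 0.0
```

Run:
```python
from h import *
p=shot("wrist");cv2.imwrite("pics/w2.png",p["img"][:,:,::-1]);W=cloud(p);np.save("w2.npy",W)
o=bot.get_obs();print(o["time_s"],o["ee_pos"],quat(o["tcp_rot"])[:,0])
for l in["sorter_rail","chute_narrow","chute_wide"]:
    for d in tip_of(l,p)[:2]: 
        r,c=map(int,d["at"]);print(l,d["p"],r,c,W[r,c])
```

```text
4.6 [0.61745429 0.1950451  0.42601073] [-9.99413809e-01 -3.42247633e-02  8.39267729e-04]
sorter_rail 0.62 208 310 [0.67822834 0.19156322 0.16986897]
chute_narrow 0.58 144 234 [ 0.62062307  0.0526825  -0.0008676 ]
chute_wide 0.79 143 386 [6.09291096e-01 3.20897096e-01 5.76739964e-04]
chute_wide 0.4 176 312 [6.73290943e-01 1.92416264e-01 6.65524550e-04]
```

View pics/w2.png

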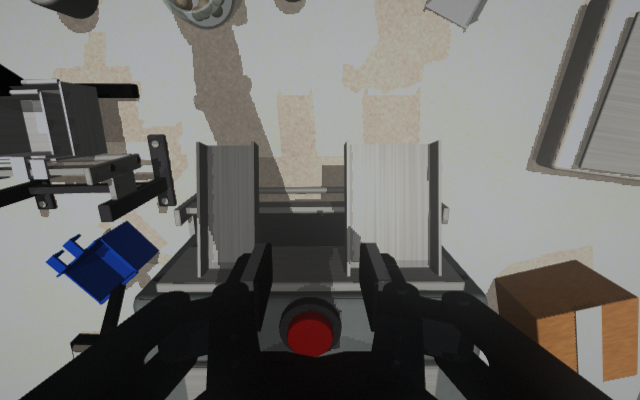

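The rail shows at row ~208 between the chutes, with end stops at (212,185) and (213,445). The chute lips are at row ~143: narrow at columns 198–257, wide at 346–438. Now I'll fit these numerically.

Run:
```python
from h import *
W=np.load("w2.npy");X,Y,Z=np.moveaxis(W,-1,0)
m=(abs(Z-.17)<.006);m[:195]=0;m[225:]=0;m[:,:172]=0;m[:,460:]=0
P=W[m];print(len(P))
for a in np.arange(0,.4,.02):
    s=P[(P[:,1]>=a)&(P[:,1]<a+.02)]
    if len(s)>4: print(round(a,2),len(s),np.round([np.median(s[:,0]),s[:,0].min(),s[:,0].max(),np.median(s[:,2])],4))
# end stops
m=(Z>.175)&(Z<.2)
for c0,c1 in((168,200),(436,465)):
    mm=m.copy();mm[:195]=0;mm[:,:c0]=0;mm[:,c1:]=0;mm[232:]=0;s=W[mm];
    if len(s):print("stop",len(s),np.round([s.min(0),np.median(s,0),s.max(0)],4).tolist())
# chutes per row: y-extent of z>.2
for r in(150,160,170,180,190,200,215):
    for c0,c1 in((185,270),(335,450)):
        cc=np.arange(c0,c1);k=Z[r,cc]>.2;c=cc[k]
        print(r,c.min(),c.max(),"y",np.round([Y[r,c.min()],Y[r,c.max()],Z[r,c].min(),np.median(X[r,c])],4), "sum",round((Y[r,c.min()]+Y[r,c.max()])/2,4))
for c in(220,230,240,370,390,410):
    rr=np.where(Z[:,c]>.2)[0];rr=rr[rr<260];print("lip",c,rr.min(),np.round(W[rr.min()],4))
```

```text
764
0.02 124 [0.6862 0.679  0.7001 0.1699]
0.04 15 [0.6861 0.6822 0.69   0.1701]
0.12 85 [0.6815 0.6783 0.6863 0.1699]
0.14 106 [0.6809 0.677  0.6858 0.17  ]
0.16 110 [0.6803 0.6764 0.6851 0.1699]
0.18 110 [0.6794 0.6755 0.6845 0.1699]
0.2 113 [0.6787 0.6746 0.6837 0.17  ]
0.22 97 [0.678  0.6739 0.6828 0.1699]
stop 187 [[0.6785, 0.0207, 0.175], [0.6881, 0.0272, 0.1885], [0.7008, 0.0293, 0.1918]]
stop 124 [[0.6645, 0.3577, 0.1751], [0.6734, 0.3613, 0.1896], [0.6862, 0.3658, 0.1913]]
150 196 258 y [0.0793 0.1356 0.2332 0.5958] sum 0.1074
150 344 440 y [0.2256 0.316  0.2329 0.5898] sum 0.2708
160 196 258 y [0.0797 0.136  0.2354 0.6056] sum 0.1079
160 344 440 y [0.2259 0.3167 0.2361 0.5998] sum 0.2713
170 197 258 y [0.0811 0.1364 0.2386 0.6157] sum 0.1087
170 344 441 y [0.2264 0.3183 0.2383 0.6097] sum 0.2723
180 197 258 y [0.0816 0.137  0.2413 0.6258] sum 0.1093
180 344 441 y [0.2268 0.318  0.2406 0.6197] sum 0.2724
190 197 258 y [0.0817 0.1374 0.2444 0.6357] sum 0.1095
190 345 441 y [0.227  0.3186 0.2444 0.6297] sum 0.2728
200 197 258 y [0.0821 0.1377 0.2466 0.6458] sum 0.1099
200 345 
[... 536 characters left out ...]
76 -0.244   0.1194]
 [ 0.6176 -0.2428  0.1191]
 [ 0.618  -0.2446  0.1158]
 ...
 [ 0.5903  0.6886  0.0761]
 [ 0.5903  0.6905  0.0757]
 [ 0.5902  0.6906  0.0771]]
lip 370 144 [[ 0.6163 -0.2444  0.1186]
 [ 0.6167 -0.2456  0.1159]
 [ 0.6166 -0.244   0.1161]
 ...
 [ 0.5888  0.6879  0.0763]
 [ 0.5887  0.6883  0.0775]
 [ 0.5888  0.6921  0.0752]]
lip 390 144 [[ 0.6163 -0.2444  0.1186]
 [ 0.6167 -0.2456  0.1159]
 [ 0.6166 -0.244   0.1161]
 ...
 [ 0.5888  0.6879  0.0763]
 [ 0.5887  0.6883  0.0775]
 [ 0.5888  0.6921  0.0752]]
lip 410 144 [[ 0.6163 -0.2444  0.1186]
 [ 0.6167 -0.2456  0.1159]
 [ 0.6166 -0.244   0.1161]
 ...
 [ 0.5888  0.6879  0.0763]
 [ 0.5887  0.6883  0.0775]
 [ 0.5888  0.6921  0.0752]]
```

>>> carry_out([
  [0.5, 0, 0],
  [0.1, -1, 0],
  [0.1, -1, 0],
  [0.1, -1, 0],
  [0.1, -1, 0],
  [0.1, -1, 0],
  [0.1, -1, 0],
  [0.1, -1, 0],
  [0.1, -1, 0],
  [0.1, -1, 0],
  [0.1, -1, 0],
  [0.1, -1, 0],
  [0.1, -1, 0],
  [0.1, -1, 0],
  [0.1, -1, 0],
  [0.1, -1, 0],
  [0, -0.5, 0],
  [0, 0, 0],
  [0, 0, 0],
], claw=[0, 0, 0, 0, 0, 0, 0, 0, 0, 0, 0, 0, 0, 0, 0, 0, 0, 0, 0], roll=[0, 0, 0, 0, 0, 0, 0, 0, 0, 0, 0, 0, 0, 0, 0, 0, -0.35, 0, 0])

```text
time_s: 6.65
ee_pos: [0.5809, -0.1938, 0.4265]
tcp_rot: [0.0, -0.037, 0.999, 0.0]
wrist_force: [0.4, 1.1, 0.3]
grip_width: 0.0429
finger_force: 0.0
```

Run:
```python
from h import *
p=shot("wrist");cv2.imwrite("pics/w3.png",p["img"][:,:,::-1]);W=cloud(p);np.save("w3.npy",W)
o=bot.get_obs();print(o["time_s"],o["ee_pos"],quat(o["tcp_rot"])[:,0])
for l in["storage_rail","bin_small_hook","bin_large_hook","bin_small_tab","bin_large_tab"]:
    for d in tip_of(l,p)[:2]: 
        r,c=map(int,d["at"]);print(l,d["p"],r,c,W[r,c])
X,Y,Z=np.moveaxis(W,-1,0)
m=(abs(Z-.17)<.003)&(X>.61)&(X<.68);m[260:]=0
P=W[m]
for a in np.arange(-.34,-.06,.01):
    s=P[(P[:,1]>=a)&(P[:,1]<a+.01)]
    if len(s)>4: print(round(a,2),len(s),np.round([np.median(s[:,0]),s[:,0].min(),s[:,0].max(),np.median(s[:,2])],4))
m=(Z>.18)&(Z<.2)&(X>.6);m[260:]=0
for a,b in((-.33,-.28),(-.1,-.05)):
    s=W[m&(Y>a)&(Y<b)];print("stop",len(s),np.round([s.min(0),np.median(s,0),s.max(0)],4).tolist())
```

```text
6.7 [ 0.58107769 -0.19316614  0.4264022 ] [-9.97123618e-01 -7.57916323e-02 -3.44983413e-04]
storage_rail 0.97 212 310 [ 0.64749347 -0.1942137   0.17067255]
bin_small_hook 0.87 271 296 [ 0.81926759 -0.21095316  0.02494743]
bin_small_hook 0.85 128 190 [ 0.56573742 -0.40304695  0.02372848]
bin_large_hook 0.76 208 309 [ 0.64229318 -0.19591308  0.16992906]
bin_small_tab 0.67 107 311 [ 0.51397086 -0.20201925  0.21067327]
bin_small_tab 0.64 350 344 [ 0.88709161 -0.12255409  0.1461411 ]
bin_large_tab 0.92 107 309 [ 0.51413834 -0.20417397  0.21038498]
bin_large_tab 0.44 211 312 [ 0.64588414 -0.19168502  0.17073196]
-0.31 11 [0.643  0.6426 0.6437 0.1702]
-0.3 57 [0.6499 0.643  0.6627 0.17  ]
-0.29 48 [0.6489 0.6451 0.6542 0.1699]
-0.28 49 [0.6487 0.6449 0.653  0.1701]
-0.27 47 [0.6477 0.6436 0.652  0.1702]
-0.26 43 [0.6471 0.6309 0.651  0.17  ]
-0.25 23 [0.6328 0.63   0.6435 0.1724]
-0.24 41 [0.6425 0.63   0.6539 0.1707]
-0.23 48 [0.6311 0.6247 0.6492 0.1724]
-0.22 35 [0.6293 0.6246 0.6439 0.1725]
-0.21 51 [0.6445 0.6404 0.6488 0.1698]
-0.2 53 [0.6437 0.6397 0.6486 0.1699]
-0.19 48 [0.6414 0.6225 0.6477 0.1706]
-0.18 38 [0.6275 0.6217 0.644  0.1725]
-0.17 40 [0.6394 0.6216 0.6457 0.1708]
-0.16 29 [0.6311 0.6244 0.6465 0.1723]
-0.15 23 [0.628  0.6236 0.6443 0.1723]
-0.14 44 [0.6393 0.6355 0.6436 0.1702]
-0.13 48 [0.6396 0.6354 0.6437 0.17  ]
-0.12 53 [0.6389 0.6347 0.6437 0.17  ]
-0.11 53 [0.638  0.6344 0.6429 0.1697]
-0.1 54 [0.6374 0.6336 0.6423 0.1702]
-0.09 50 [0.6365 0.6292 0.649  0.1704]
stop 142 [[0.6422, -0.307, 0.1801], [0.6522, -0.3011, 0.1892], [0.6641, -0.2981, 0.1917]]
stop 138 [[0.6286, -0.0839, 0.1804], [0.6383, -0.0806, 0.1894], [0.6499, -0.0753, 0.1914]]
```

View pics/w3.png

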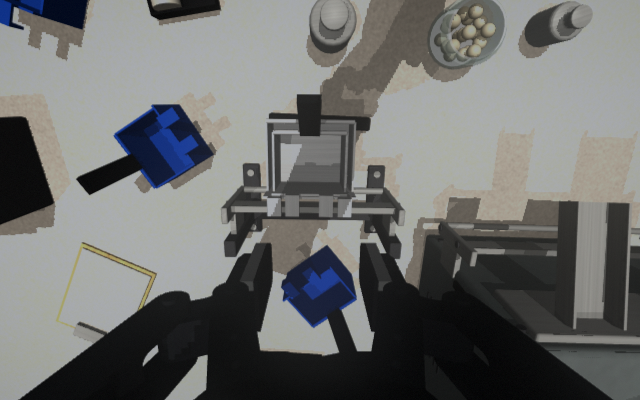

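The nest is centred near column 310. The small tab is at rows 95–135, columns 297–322, and the hooks and bar are at row ~208. Next I measure the tab's position in the rail frame.

```bash
cat >> h.py <<'E'
def fr(c,psi): return np.array([[np.cos(psi),np.sin(psi)],[-np.sin(psi),np.cos(psi)]]),np.array(c)
STO=fr((.6431,-.191),.062); SOR=fr((.6791,.1932),.039)
def loc(F,W): 
    L=W.copy(); L[...,:2]=(W[...,:2]-F[1])@F[0].T; L[...,2]-=.17; return L
E
python3 - <<'E'
from h import *
W=np.load("w3.npy");L=loc(STO,W);x,y,z=np.moveaxis(L,-1,0)
m=(x>-.16)&(x<-.08)&(abs(y)<.07)&(z>-.06);m[260:]=0
for a in np.arange(-.05,.07,.01):
    s=L[m&(z>=a)&(z<a+.01)]
    if len(s)>3:
        t=s[(abs(s[:,1]-.0)<.03)]
        if len(t): print(round(a,2),len(t),"y",np.round([t[:,1].min(),t[:,1].max()],4),"x",np.round([t[:,0].min(),t[:,0].max()],4))
# hooks tops
m=(abs(x)<.03)&(z>.001)&(z<.012)&(abs(y)<.09);m[260:]=0
ys=np.sort(y[m]);print("hook y hist",np.histogram(ys,bins=np.arange(-.08,.081,.004)))
print(np.round([x[m].min(),x[m].max()],4))
# side walls of small bin rim
for r in(140,150,160,170):
    print(r,[(c,round(y[r,c],4),round(z[r,c],3)) for c in range(262,362,4)])
E
```

```text
-0.05 104 y [-0.0295  0.03  ] x [-0.1133 -0.1076]
-0.03 156 y [-0.0294  0.0292] x [-0.1002 -0.0933]
-0.02 75 y [-0.0185  0.0069] x [-0.1011 -0.0951]
-0.01 87 y [-0.0182  0.0067] x [-0.1068 -0.0998]
0.0 87 y [-0.0179  0.0065] x [-0.112  -0.1065]
0.01 103 y [-0.0186  0.0075] x [-0.1182 -0.1119]
0.02 114 y [-0.018   0.0072] x [-0.1241 -0.117 ]
0.03 121 y [-0.0184  0.0069] x [-0.1297 -0.1229]
0.04 330 y [-0.0181  0.0067] x [-0.1429 -0.1285]
hook y hist (array([ 1,  2,  4,  0,  1, 54, 55, 59, 53, 34, 12, 72, 64, 63, 63, 24,  2,
        2,  2,  1,  3,  7, 70, 69, 70, 68, 27,  6, 61, 55, 56, 54, 32,  2,
        2,  2,  2,  1,  1,  3]), array([-8.0000000e-02, -7.6000000e-02, -7.2000000e-02, -6.8000000e-02,
       -6.4000000e-02, -6.0000000e-02, -5.6000000e-02, -5.2000000e-02,
       -4.8000000e-02, -4.4000000e-02, -4.0000000e-02, -3.6000000e-02,
       -3.2000000e-02, -2.8000000e-02, -2.4000000e-02, -2.0000000e-02,
       -1.6000000e-02, -1.2000000e-02, -8.0000000e-03, -4.0000000e-03,
        6.9388939e-17,  4.0000000e-03,  8.0000000e-03,  1.2000000e-02,
        1.6000000e-02,  2.0000000e-02
[... 4308 characters left out ...]
302, np.float64(-0.0179), np.float64(-0.1)), (306, np.float64(-0.0116), np.float64(-0.099)), (310, np.float64(-0.0052), np.float64(-0.099)), (314, np.float64(0.0011), np.float64(-0.097)), (318, np.float64(0.0074), np.float64(-0.1)), (322, np.float64(0.0138), np.float64(-0.098)), (326, np.float64(0.0201), np.float64(-0.099)), (330, np.float64(0.0265), np.float64(-0.099)), (334, np.float64(0.0328), np.float64(-0.099)), (338, np.float64(0.0391), np.float64(-0.098)), (342, np.float64(0.0415), np.float64(-0.054)), (346, np.float64(0.044), np.float64(-0.022)), (350, np.float64(0.054), np.float64(-0.062)), (354, np.float64(0.0734), np.float64(-0.169)), (358, np.float64(0.0806), np.float64(-0.169))]
```

>>> carry_out([
  [0, 0, 0],
  [1, -0.1, 0],
  [1, -0.1, 0],
  [0.96, -0.1, 0],
  [0, 0, 1],
  [0, 0, 1],
  [0, 0, 1],
  [0, 0, 1],
  [0, 0, 1],
  [0, 0, 1],
  [0, 0, 1],
  [0, 0, 1],
  [0, 0, 0],
  [0, 0, 0],
  [0, 0, 0],
], claw=[0.3, 0.3, 0.3, 0.3, 0.3, 0.3, 0.3, 0.3, 0.3, 0.3, 0.3, 0.3, 0.3, 0.3, 0.3], roll=[0.12, 0, 0, 0, 0, 0, 0, 0, 0, 0, 0, 0, 0, 0, 0])

```text
time_s: 8.45
ee_pos: [0.5085, -0.2069, 0.2278]
tcp_rot: [0.001, -0.03, 1.0, -0.0]
wrist_force: [0.2, 0.4, 0.3]
grip_width: 0.0557
finger_force: 0.0
```

Run:
```python
from h import *
p=shot("wrist");cv2.imwrite("pics/w4.png",p["img"][:,:,::-1]);W=cloud(p)
o=bot.get_obs();print(o["time_s"],o["ee_pos"],quat(o["tcp_rot"])[:,0])
T=loc(STO,o["ee_pos"].copy());print("tcp local",T)
L=loc(STO,W);x,y,z=np.moveaxis(L,-1,0)
# black tab in hand: top end points
m=(x>-.16)&(x<-.08)&(abs(y+.0057)<.016)&(z>-.02)&(z<.06)
for a in np.arange(-.02,.06,.01):
    t=L[m&(z>=a)&(z<a+.01)]
    if len(t): print(round(a,2),len(t),"y",np.round([t[:,1].min(),t[:,1].max()],4),"x",np.round([t[:,0].min(),t[:,0].max()],4))
```

```text
8.5 [ 0.50855065 -0.20692451  0.22788455] [-0.99816541 -0.06048767 -0.00265643]
tcp local [-0.13527752 -0.00755719  0.05788455]
-0.02 107 y [-0.0184  0.0079] x [-0.1246 -0.0977]
-0.01 657 y [-0.0184  0.0076] x [-0.1397 -0.105 ]
0.0 50 y [-0.0184  0.0075] x [-0.1343 -0.1064]
0.01 38 y [-0.0177  0.0072] x [-0.1177 -0.1122]
0.02 53 y [-0.0183  0.0071] x [-0.1235 -0.1179]
0.03 77 y [-0.0183  0.0069] x [-0.129  -0.1235]
0.04 987 y [-0.0186  0.0073] x [-0.1435 -0.132 ]
0.05 4 y [-0.0148  0.0022] x [-0.1358 -0.1352]
```

View pics/w4.png

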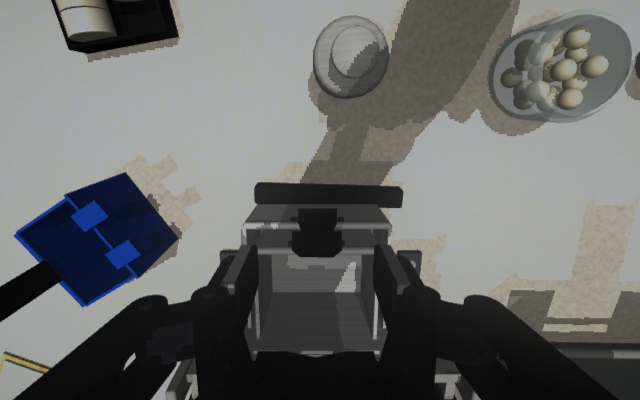

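Both tabs sit between the open fingers: the small tab's end is at rows 208–255, columns 293–343. Descending and gripping.

>>> carry_out([
  [0.03, 0.07, 0.8],
  [0, 0, 0.84],
  [0, 0, 0],
  [0, 0, 0],
  [0, 0, 0],
  [0, 0, 0],
  [0, 0, 0],
  [0, 0, 0],
  [0, 0, 0],
  [0, 0, 0],
  [0, 0, 0],
], claw=[0.3, 0.3, 0.3, -1, -1, -1, -1, -1, -1, -1, -1], roll=[0, 0, 0, 0, 0, 0, 0, 0, 0, 0, 0], grip_force=80)

```text
time_s: 9.6
ee_pos: [0.5075, -0.2058, 0.1866]
tcp_rot: [0.001, -0.03, 1.0, -0.001]
wrist_force: [-1.4, -1.9, 5.4]
grip_width: 0.0245
finger_force: 78.8
```

>>> carry_out([
  [0, 0, -0.3],
  [0, 0, -0.4],
  [0, 0, -0.5],
  [0, 0, -0.5],
  [0, 0, -0.5],
  [0, 0, -0.6],
  [0, 0, -0.8],
  [0, 0, -0.8],
  [0, 0, -0.8],
  [0, 0, -0.6],
  [0, 0, 0],
  [0, 0, 0],
], claw=[-1, -1, -1, -1, -1, -1, -1, -1, -1, -1, -1, -1], roll=[0, 0, 0, 0, 0, 0, 0, 0, 0, 0, 0, 0])

```text
time_s: 10.8
ee_pos: [0.5063, -0.2048, 0.3303]
tcp_rot: [-0.0, -0.03, 1.0, 0.0]
wrist_force: [-0.9, -0.2, -2.7]
grip_width: 0.024
finger_force: 80.2
```

Run:
```python
from h import *
o=bot.get_obs();T=loc(STO,o["ee_pos"].copy());print(o["time_s"],"tcp local",T,o["wrist_force"])
for n in("top","side"):
    p=shot(n);L=loc(STO,cloud(p));cv2.imwrite(f"pics/{n}5.png",p["img"][:,:,::-1]);np.save(n+"5.npy",L)
    x,y,z=np.moveaxis(L,-1,0)
    m=(abs(y+.005)<.07)&(z>.03)&(x>-.115)&(x<.03);P=L[m]
    print(n,len(P))
    for a in np.arange(-.11,.03,.01):
        s=P[(P[:,0]>=a)&(P[:,0]<a+.01)]
        if len(s):print(round(a,2),len(s),np.round([s[:,1].min(),s[:,1].max(),s[:,2].min(),s[:,2].max(),np.median(s[:,2])],4))
a=cv2.imread("pics/side5.png")[130:280,270:470];cv2.imwrite("pics/s5c.png",cv2.resize(a,None,fx=4,fy=4))
```

```text
10.8 tcp local [-0.13735238 -0.00534451  0.16028034] [-0.94291644 -0.20283496 -2.65775684]
top 212
-0.11 50 [-0.0245  0.0336  0.5051  0.5338  0.521 ]
-0.1 20 [-0.009   0.0266  0.4997  0.526   0.518 ]
-0.09 7 [0.0117 0.0449 0.1081 0.5176 0.5079]
-0.08 2 [0.0439 0.0442 0.1144 0.1159 0.1151]
-0.07 4 [0.0431 0.0451 0.0513 0.1212 0.1189]
-0.06 7 [0.0367 0.0449 0.0475 0.1206 0.0687]
-0.05 12 [0.0318 0.045  0.0381 0.1251 0.083 ]
-0.04 8 [0.0308 0.0446 0.0404 0.1232 0.0478]
-0.03 40 [0.0226 0.0436 0.0401 0.1496 0.1071]
-0.02 12 [0.0179 0.0374 0.0476 0.1543 0.1438]
-0.01 9 [0.0136 0.025  0.1428 0.1533 0.1475]
-0.0 5 [0.0129 0.0238 0.1422 0.1502 0.1463]
side 1761
-0.11 112 [-0.0589  0.0274  0.0941  0.5313  0.4139]
-0.1 338 [-0.0586  0.0448  0.0357  0.5284  0.0789]
-0.09 70 [-0.0577  0.0422  0.0383  0.5189  0.0952]
-0.08 62 [-0.0576  0.0414  0.0399  0.1202  0.0874]
-0.07 76 [-0.0586  0.0439  0.0369  0.1208  0.0835]
-0.06 106 [-0.0592  0.0441  0.0408  0.1201  0.0719]
-0.05 134 [-0.0576  0.0445  0.0392  0.1221  0.0702]
-0.04 132 [-0.0585  0.0456  0.0392  0.1245  0.072 ]
-0.03 251 [-0.0585  0.0446  0.0389  0.1485  0.1118]
-0.02 306 [-0.0597  0.0453  0.0408  0.1494  0.0931]
-0.01 37 [-0.0388  0.0234  0.1408  0.1498  0.1467]
-0.0 52 [-0.0392  0.027   0.1233  0.1516  0.1445]
```

View pics/s5c.png

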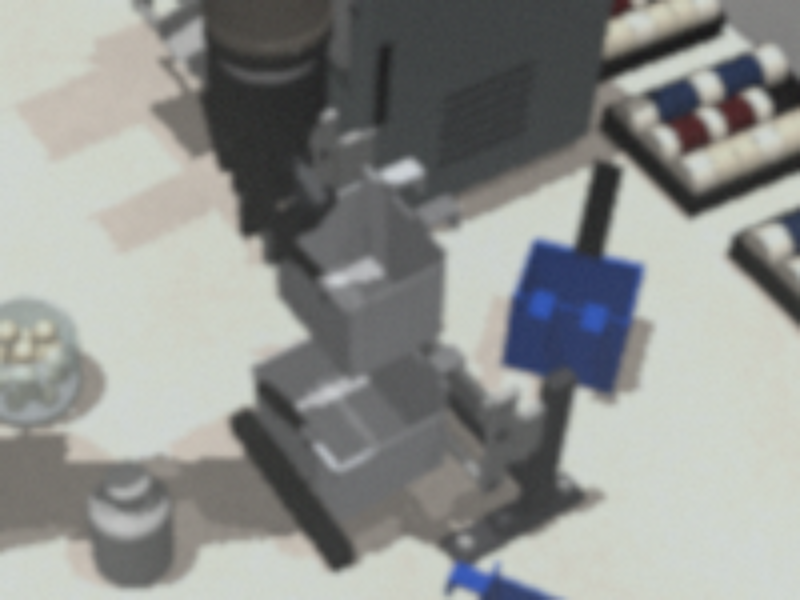

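The small bin is out cleanly: its underside is about 36 mm above the bar, and the large bin is still hanging. Next I go sideways between the two stands, then down to rail-clearing height.

>>> carry_out([
  [-0.08, 0.5, 0],
  [-0.08, 0.9, 0],
  [-0.08, 1, 0],
  [-0.08, 1, 0],
  [-0.08, 1, 0],
  [-0.08, 1, 0],
  [-0.08, 1, 0],
  [-0.08, 0.7, 0],
  [0, 0.28, 0],
  [0, 0, 0.5],
  [0, 0, 0.96],
  [0, 0, 0.96],
  [0, 0, 0.96],
  [0, 0, 0.46],
  [0, 0, 0],
], claw=[-1, -1, -1, -1, -1, -1, -1, -1, -1, -1, -1, -1, -1, -1, -1], roll=[0, 0, 0, 0, 0, 0, 0, 0, 0, 0.18, 0, 0, 0, 0, 0])

```text
time_s: 12.4
ee_pos: [0.51, -0.0207, 0.2323]
tcp_rot: [-0.002, -0.019, 1.0, -0.0]
wrist_force: [1.1, -1.2, -1.9]
grip_width: 0.0245
finger_force: 80.1
```

```bash
cat >> h.py <<'E'
def go(F,lx,ly,z,psi):
    o=bot.get_obs();X=quat(o["tcp_rot"])[:,0];p=np.arctan2(-X[1],-X[0])
    t=F[1]+F[0].T@np.array([lx,ly]);d=np.append(t,z)-o["ee_pos"]
    print("t",round(o["time_s"],2),"pos",o["ee_pos"].round(4),"psi",p.round(4),"roll",((p-psi)/.12).round(3))
    c,s=np.cos(p),np.sin(p);print("scale xyz",np.round(np.array([-(d[0]*c+d[1]*s),-d[0]*s+d[1]*c,-d[2]])/.025,3),"F",o["wrist_force"].round(1))
E
python3 - <<'E'
from h import *
go(SOR,-.140,-.082,.234,.039)
go(SOR,-.1348,-.082,.187,.039)
E
```

```text
t 12.4 pos [ 0.51   -0.0207  0.2323] psi 0.0373 roll -0.014
scale xyz [-1.484  5.009 -0.069] F [ 1.1 -1.2 -1.9]
t 12.4 pos [ 0.51   -0.0207  0.2323] psi 0.0373 roll -0.014
scale xyz [-1.692  5.009  1.811] F [ 1.1 -1.2 -1.9]
```

>>> carry_out([
  [-0.1, 0.5, -0.07],
  [-0.2, 0.8, 0],
  [-0.3, 0.9, 0],
  [-0.3, 0.9, 0],
  [-0.3, 0.9, 0],
  [-0.2, 0.6, 0],
  [-0.08, 0.41, 0],
  [0, 0, 0],
  [0, 0, 0],
], claw=[-1, -1, -1, -1, -1, -1, -1, -1, -1], roll=[0, 0, 0, 0, 0, 0, 0, 0, 0])

```text
time_s: 13.3
ee_pos: [0.5434, 0.106, 0.2362]
tcp_rot: [-0.0, -0.019, 1.0, -0.0]
wrist_force: [0.4, -0.3, -0.9]
grip_width: 0.0243
finger_force: 80.2
```

Run:
```python
from h import *
go(SOR,-.1348,-.082,.187,.039)
p=shot("wrist");cv2.imwrite("pics/w6.png",p["img"][:,:,::-1]);L=loc(SOR,cloud(p));x,y,z=np.moveaxis(L,-1,0)
for r in(250,265,280):
  print(r,[(c,round(float(x[r,c]),3),round(float(y[r,c]),3),round(float(z[r,c]),3)) for c in range(200,430,10)])
for n in("top","side"):
    p=shot(n);L=loc(SOR,cloud(p));cv2.imwrite(f"pics/{n}6.png",p["img"][:,:,::-1])
    x,y,z=np.moveaxis(L,-1,0)
    m=(abs(y+.082)<.08)&(z>.025)&(z<.06)&(x>-.03)&(x<.03);P=L[m];print(n,len(P),P.round(4)[:40].tolist())
```

```text
t 13.3 pos [0.5434 0.106  0.2362] psi 0.0385 roll -0.004
scale xyz [-0.166 -0.007  1.968] F [ 0.4 -0.3 -0.9]
250 [(200, -0.027, -0.231, -0.171), (210, -0.028, -0.217, -0.169), (220, -0.027, -0.205, -0.17), (230, -0.027, -0.192, -0.17), (240, -0.027, -0.178, -0.169), (250, -0.027, -0.165, -0.17), (260, -0.098, -0.125, -0.024), (270, -0.098, -0.117, -0.024), (280, -0.149, -0.096, 0.08), (290, -0.143, -0.093, 0.069), (300, -0.098, -0.093, -0.024), (310, -0.098, -0.085, -0.024), (320, -0.098, -0.077, -0.025), (330, -0.098, -0.069, -0.025), (340, -0.098, -0.061, -0.024), (350, -0.149, -0.065, 0.081), (360, -0.098, -0.045, -0.025), (370, -0.098, -0.037, -0.025), (380, -0.027, 0.004, -0.17), (390, -0.027, 0.017, -0.17), (400, -0.027, 0.03, -0.17), (410, -0.027, 0.043, -0.17), (420, -0.027, 0.056, -0.171)]
265 [(200, -0.006, -0.232, -0.169), (210, -0.005, -0.22, -0.17), (220, -0.005, -0.207, -0.171), (230, -0.005, -0.193, -0.171), (240, -0.005, -0.18, -0.171), (250, -0.1, -0.127, 0.004), (260, -0.145, -0.104, 0.087), (270, -0.149, -0.099, 0.094), (280, -0.149, -0.095, 0.094), (290, -0.136, -
[... 2566 characters left out ...]
1014, 0.0558], [-0.0126, -0.104, 0.0566], [-0.007, -0.1079, 0.0569], [-0.0036, -0.1089, 0.0562], [0.0026, -0.1055, 0.0511], [0.0047, -0.1087, 0.0525], [-0.0213, -0.0638, 0.027], [-0.0189, -0.0667, 0.028], [-0.0207, -0.0768, 0.036], [-0.0238, -0.089, 0.0462], [-0.0227, -0.1008, 0.0542], [-0.0192, -0.1015, 0.0532], [-0.016, -0.1029, 0.0528], [-0.0126, -0.104, 0.0521], [-0.0105, -0.1071, 0.0534], [-0.0056, -0.1057, 0.0503], [-0.0056, -0.1123, 0.0551], [-0.0038, -0.1158, 0.0568], [-0.0004, -0.1169, 0.0561], [0.0103, -0.1064, 0.044], [-0.0205, -0.0693, 0.026], [-0.0246, -0.0834, 0.0379], [-0.0212, -0.0845, 0.0373], [-0.024, -0.0961, 0.0469], [-0.0253, -0.1051, 0.0539], [-0.0223, -0.1067, 0.0538]]
```

View pics/w6.png

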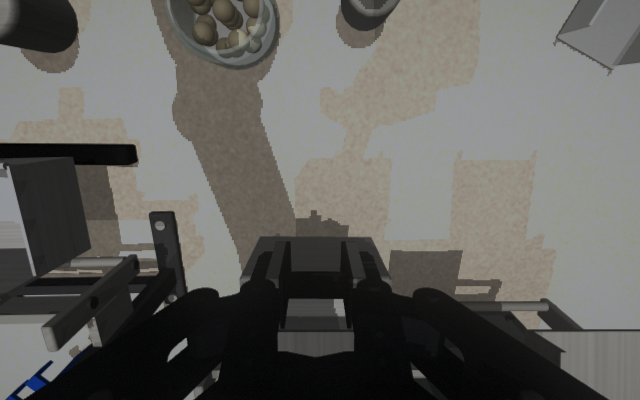

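The gripped tab is centred and the bin's front wall (columns ~240–390) spans y −0.130 to −0.031 in the sorter frame, as planned. Small forward shift, then lower.

>>> carry_out([
  [-0.17, 0, 0],
  [0, 0, 0.3],
  [0, 0, 0.3],
  [0, 0, 0.3],
  [0, 0, 0.3],
  [0, 0, 0.3],
  [0, 0, 0.2],
  [0, 0, 0.1],
  [0, 0, 0],
], claw=[-1, -1, -1, -1, -1, -1, -1, -1, -1], roll=[0, 0, 0, 0, 0, 0, 0, 0, 0])

```text
time_s: 14.35
ee_pos: [0.5476, 0.107, 0.1907]
tcp_rot: [-0.0, -0.02, 1.0, -0.0]
wrist_force: [-0.2, 0.3, -1.1]
grip_width: 0.0244
finger_force: 80.2
```

Run:
```python
from h import *
go(SOR,-.1348,-.082,.187,.039)
```

```text
t 14.35 pos [0.5476 0.107  0.1907] psi 0.0392 roll 0.002
scale xyz [ 0.002 -0.04   0.147] F [-0.2  0.3 -1.1]
```

>>> carry_out([
  [0, -0.03, 0.08],
  [0, 0, 0.07],
  [0, 0, 0.05],
  [0, 0, 0],
], claw=[-1, -1, -1, -1], roll=[0, 0, 0, 0])

```text
time_s: 14.75
ee_pos: [0.5479, 0.1063, 0.1864]
tcp_rot: [0.0, -0.02, 1.0, 0.0]
wrist_force: [-2.5, -0.3, 1.7]
grip_width: 0.0244
finger_force: 80.5
```

Run:
```python
from h import *
go(SOR,-.1348,-.082,.187,.039)
for n in("side","wrist"):
    p=shot(n);L=loc(SOR,cloud(p));cv2.imwrite(f"pics/{n}7.png",p["img"][:,:,::-1])
    x,y,z=np.moveaxis(L,-1,0)
    for zz in (-.09,-.06,-.04):
        m=(abs(z-zz)<.004)&(x<-.08)&(x>-.11)&(abs(y+.082)<.07)
        if m.sum()>3: print(n,"front",zz,m.sum(),np.median(x[m]).round(4),y[m].min().round(4),y[m].max().round(4))
    m=(abs(y+.082)<.06)&(z>-.01)&(z<.03)&(x>-.03)&(x<.025);print(n,L[m].round(3)[:30].tolist())
```

```text
t 14.75 pos [0.5479 0.1063 0.1864] psi 0.039 roll 0.0
scale xyz [ 0.013 -0.01  -0.025] F [-2.5 -0.3  1.7]
side front -0.09 20 -0.0901 -0.1348 -0.0309
side front -0.06 23 -0.0921 -0.1332 -0.0312
side front -0.04 21 -0.0943 -0.1358 -0.0353
side [[0.001, -0.039, 0.004], [-0.002, -0.03, -0.006], [-0.003, -0.039, 0.001], [0.0, -0.041, 0.001], [0.005, -0.04, -0.002], [0.008, -0.05, 0.004], [0.008, -0.055, 0.008], [-0.002, -0.038, -0.005], [0.0, -0.041, -0.004], [-0.001, -0.05, 0.004], [0.0, -0.055, 0.007], [0.004, -0.056, 0.005], [0.004, -0.063, 0.011], [0.008, -0.063, 0.009], [-0.018, -0.036, -0.004], [-0.014, -0.036, -0.006], [-0.014, -0.057, 0.01], [-0.009, -0.057, 0.007], [-0.007, -0.06, 0.009], [-0.001, -0.057, 0.004], [0.001, -0.062, 0.007], [0.003, -0.065, 0.008], [0.005, -0.068, 0.01], [0.01, -0.067, 0.007], [-0.016, -0.039, -0.007], [-0.015, -0.052, 0.002], [-0.013, -0.057, 0.005], [-0.012, -0.061, 0.007], [-0.005, -0.056, 0.0], [-0.003, -0.061, 0.003]]
wrist front -0.09 299 -0.0911 -0.1304 -0.0304
wrist front -0.06 280 -0.0931 -0.1305 -0.0307
wrist front -0.04 264 -0.0944 -0.1302 -0.0305
wrist []
```

>>> carry_out([
  [0, -0.05, 0],
  [0.08, 0, 0],
  [0.08, 0, 0],
  [0, 0, 0],
], claw=[-1, -1, -1, -1], roll=[0, 0, 0, 0])

```text
time_s: 15.25
ee_pos: [0.5465, 0.1049, 0.1868]
tcp_rot: [0.003, -0.02, 1.0, 0.0]
wrist_force: [8.3, 0.5, -3.8]
grip_width: 0.0244
finger_force: 79.9
```

The lips hold (8 N pull). Relaxing, opening and rising.

>>> carry_out([
  [-0.1, 0, 0],
  [0, 0, 0],
  [0, 0, 0],
  [0, 0, 0],
  [0, 0, 0],
  [0, 0, 0],
  [0, 0, 0],
  [0, 0, 0],
], claw=[-1, -0.3, 0, 0.2, 0.3, 0.3, 0.3, 0.3], roll=[0, 0, 0, 0, 0, 0, 0, 0])

```text
time_s: 16.05
ee_pos: [0.5463, 0.105, 0.1861]
tcp_rot: [0.0, -0.02, 1.0, 0.0]
wrist_force: [0.3, 0.5, -0.5]
grip_width: 0.0557
finger_force: 0.0
```

```bash
cat > chk.py <<'E'
from h import *
import sys
yc,xlo=float(sys.argv[1]),float(sys.argv[2])
p=shot("wrist");cv2.imwrite(f"pics/chk{sys.argv[3]}.png",p["img"][:,:,::-1]);L=loc(SOR,cloud(p));x,y,z=np.moveaxis(L,-1,0)
for zz in (-.1,-.08,-.06,-.04):
    m=(abs(z-zz)<.004)&(x<xlo+.03)&(x>xlo)&(abs(y-yc)<.08)
    if m.sum()>3: print("front",zz,m.sum(),np.median(x[m]).round(4),y[m].min().round(4),y[m].max().round(4),((y[m].min()+y[m].max())/2).round(4))
E
python3 chk.py -.082 -.115 1; python3 -c "
from h import *
go(SOR,-.1348,-.082,.187,.039)"
```

```text
front -0.1 339 -0.0888 -0.1318 -0.0322 -0.082
front -0.08 391 -0.0909 -0.1292 -0.034 -0.0816
front -0.06 417 -0.0929 -0.1257 -0.0372 -0.0815
front -0.04 247 -0.095 -0.1214 -0.0418 -0.0816
t 16.1 pos [0.5463 0.105  0.186 ] psi 0.0392 roll 0.001
scale xyz [-0.052  0.04  -0.039] F [ 0.7  0.3 -0.7]
```

Small bin hangs with about 6° lean, centred to about 0.2 mm. Backing off and going to the large bin.

>>> carry_out([
  [0.3, 0, 0],
  [0.3, 0, 0],
  [0, 0, -0.5],
  [0, 0, -0.9],
  [0, 0, -1],
  [0, 0, -1],
  [0, 0, -1],
  [0.11, -0.95, 0],
  [0.11, -0.95, 0],
  [0.11, -0.95, 0],
  [0.11, -0.95, 0],
  [0.11, -0.95, 0],
  [0.11, -0.95, 0],
  [0.11, -0.95, 0],
  [0.11, -0.95, 0],
  [0.11, -0.95, 0],
  [0.11, -0.95, 0],
  [0.11, -0.95, 0],
  [0.11, -0.95, 0],
  [0.11, -0.95, 0],
], claw=[0.3, 0.3, 0.3, 0.3, 0.3, 0.3, 0.3, 0.3, 0.3, 0.3, 0.3, 0.3, 0.3, 0.3, 0.3, 0.3, 0.3, 0.3, 0.3, 0.3], roll=[0, 0, 0, 0, 0, 0, 0, 0, 0, 0, 0, 0, 0, 0, 0, 0, 0, 0, 0, -0.19])

```text
time_s: 18.1
ee_pos: [0.5076, -0.2064, 0.2972]
tcp_rot: [0.001, -0.031, 1.0, 0.0]
wrist_force: [-0.2, 0.1, -0.5]
grip_width: 0.0555
finger_force: 0.0
```

>>> carry_out([
  [0, 0, 0.8],
  [0, 0, 0.8],
  [0, 0, 0.8],
  [0, 0, 0],
  [0, 0, 0],
], claw=[0.3, 0.3, 0.3, 0.3, 0.3], roll=[0, 0, 0, 0, 0])

```text
time_s: 18.6
ee_pos: [0.5079, -0.2056, 0.237]
tcp_rot: [0.0, -0.031, 1.0, -0.0]
wrist_force: [-0.1, -0.2, 1.1]
grip_width: 0.0555
finger_force: 0.0
```

Run:
```python
from h import *
go(STO,-.138,-.0057,.14,.062)
p=shot("wrist");cv2.imwrite("pics/w8.png",p["img"][:,:,::-1]);L=loc(STO,cloud(p));x,y,z=np.moveaxis(L,-1,0)
m=(x>-.16)&(x<-.10)&(abs(y+.0057)<.03)&(z>-.038)&(z<.03)
for a in np.arange(-.04,.03,.006):
    t=L[m&(z>=a)&(z<a+.006)]
    if len(t): print(round(a,3),len(t),"y",np.round([t[:,1].min(),t[:,1].max()],4),"x",np.round([t[:,0].min(),t[:,0].max()],4))
for zz in(-.1,-.08,-.06,-.045):
    m=(abs(z-zz)<.004)&(x<-.09)&(x>-.125)&(abs(y)<.08)
    if m.sum()>3: print("front",zz,m.sum(),np.median(x[m]).round(4),y[m].min().round(4),y[m].max().round(4))
```

```text
t 18.6 pos [ 0.5079 -0.2056  0.237 ] psi 0.062 roll -0.0
scale xyz [0.087 0.019 3.881] F [-0.1 -0.2  1.1]
-0.04 18 y [-0.0175  0.0063] x [-0.1113 -0.1109]
-0.034 42 y [-0.0179  0.0071] x [-0.1145 -0.1113]
-0.028 37 y [-0.0177  0.0076] x [-0.1177 -0.1146]
-0.022 33 y [-0.0173  0.0078] x [-0.1202 -0.1191]
-0.016 39 y [-0.0179  0.0074] x [-0.1247 -0.1219]
-0.01 133 y [-0.0181  0.0077] x [-0.139  -0.1248]
-0.004 489 y [-0.0178  0.0075] x [-0.1394 -0.1278]
front -0.1 170 -0.1076 -0.0667 0.0568
front -0.08 232 -0.1086 -0.0666 0.0568
front -0.06 327 -0.1097 -0.0667 0.0567
front -0.045 933 -0.1106 -0.0672 0.057
```

Run:
```python
from h import *
W=np.load("w2.npy");L=loc(SOR,W);x,y,z=np.moveaxis(L,-1,0)
for a,b,n in((-.115,-.104,"nR"),(-.06,-.05,"nL"),(.03,.042,"wR"),(.12,.135,"wL"),(.06,.1,"wfloor")):
    m=(y>a)&(y<b)&(z>.05)&(z<.15)&(x<-.07);m[:130]=0;m[260:]=0;P=L[m];i=P[:,0].argsort()[:6];print(n,P[i].round(4).tolist())
o=bot.get_obs();R=quat(o["tcp_rot"])
for n in("side","top"):
    p=shot(n);T=(cloud(p)-o["ee_pos"])@R;m=(abs(T[...,0])<.12)&(abs(T[...,1])<.08)&(T[...,2]<-.06)&(T[...,2]>-.25)
    P=T[m]
    for a in np.arange(-.24,-.06,.015):
        s=P[(P[:,2]>=a)&(P[:,2]<a+.015)]
        if len(s):print(n,round(a,3),len(s),np.round([np.percentile(s[:,0],[2,98]),np.percentile(s[:,1],[2,98])],3).tolist())
```

```text
nR [[-0.0974, -0.1069, 0.0863], [-0.0974, -0.1099, 0.0858], [-0.0974, -0.109, 0.0857], [-0.0973, -0.1083, 0.0849], [-0.0969, -0.1077, 0.0814], [-0.0964, -0.1082, 0.0856]]
nL [[-0.0981, -0.0557, 0.0855], [-0.098, -0.0548, 0.0849], [-0.098, -0.0568, 0.0848], [-0.0972, -0.0546, 0.0863], [-0.0972, -0.0556, 0.0862], [-0.0972, -0.0566, 0.0858]]
wR [[-0.0978, 0.0355, 0.0859], [-0.0977, 0.0384, 0.0855], [-0.0976, 0.0375, 0.0846], [-0.0976, 0.0366, 0.0843], [-0.0969, 0.0383, 0.0864], [-0.0969, 0.0364, 0.0862]]
wL [[-0.0984, 0.1265, 0.0856], [-0.0983, 0.1247, 0.0852], [-0.0983, 0.1259, 0.0847], [-0.0979, 0.1252, 0.0815], [-0.0975, 0.1253, 0.0864], [-0.0974, 0.1266, 0.0857]]
wfloor [[-0.0921, 0.0626, 0.0639], [-0.0921, 0.0935, 0.0649], [-0.0921, 0.0646, 0.0639], [-0.092, 0.0719, 0.0637], [-0.092, 0.0967, 0.0645], [-0.092, 0.0709, 0.0637]]
side -0.24 128 [[-0.023, 0.037], [-0.039, 0.01]]
side -0.225 151 [[-0.026, 0.037], [-0.039, 0.012]]
side -0.21 134 [[-0.025, 0.039], [-0.04, 0.007]]
side -0.195 51 [[-0.024, 0.039], [-0.04, 0.004]]
side -0.18 167 [[-0.024, 0.037], [-0.038, 0.008]]
side -0.165 107 [[-0.024, 0.037], [-0.038, 0.007]]
side -0.15 112 [[-0.025, 0.037], [-0.038, 0.008]]
side -0.135 47 [[-0.017, 0.036], [-0.038, -0.002]]
side -0.12 117 [[-0.01, 0.019], [-0.067, 0.06]]
side -0.105 92 [[-0.011, 0.019], [-0.068, 0.062]]
side -0.09 86 [[-0.011, 0.018], [-0.065, 0.062]]
side -0.075 79 [[-0.011, 0.017], [-0.063, 0.058]]
top -0.12 20 [[-0.008, 0.015], [-0.066, 0.068]]
top -0.105 16 [[-0.009, 0.015], [-0.067, 0.03]]
top -0.09 3 [[0.012, 0.015], [-0.057, -0.05]]
top -0.075 7 [[0.012, 0.015], [-0.061, -0.048]]
```

>>> carry_out([
  [0.13, 0.04, 0.5],
  [0, 0, 1],
  [0, 0, 1],
  [0, 0, 0.9],
  [0, 0, 0.48],
  [0, 0, 0],
  [0, 0, 0],
  [0, 0, 0],
  [0, 0, 0],
  [0, 0, 0],
  [0, 0, 0],
  [0, 0, 0],
  [0, 0, 0],
  [0, 0, 0],
], claw=[0.3, 0.3, 0.3, 0.3, 0.3, 0.3, -1, -1, -1, -1, -1, -1, -1, -1], roll=[0, 0, 0, 0, 0, 0, 0, 0, 0, 0, 0, 0, 0, 0], grip_force=110)

```text
time_s: 20.15
ee_pos: [0.5052, -0.2059, 0.1402]
tcp_rot: [0.001, -0.031, 1.0, -0.001]
wrist_force: [-1.1, -3.4, 6.4]
grip_width: 0.0238
finger_force: 108.0
```

Run:
```python
from h import *
o=bot.get_obs();print(loc(STO,o["ee_pos"].copy()),o["ee_pos"],o["grip_width"],o["wrist_force"])
```

```text
[-0.13851982 -0.00629654 -0.02980788] [ 0.50523646 -0.20586717  0.14019212] 0.02379197349871405 [-1.08267668 -3.36143016  6.42634407]
```

>>> carry_out([
  [0, 0, -0.2],
  [0, 0, -0.4],
  [0, 0, -0.5],
  [0, 0, -0.5],
  [0, 0, -0.7],
  [0, 0, -0.8],
  [0, 0, -0.9],
  [0, 0, -0.9],
  [0, 0, -0.9],
  [0, 0, -0.9],
  [0, 0, -0.9],
  [0, 0, -0.7],
  [0, 0, -0.3],
  [0, 0, 0],
], claw=[-1, -1, -1, -1, -1, -1, -1, -1, -1, -1, -1, -1, -1, -1], roll=[0, 0, 0, 0, 0, 0, 0, 0, 0, 0, 0, 0, 0, 0])

```text
time_s: 21.55
ee_pos: [0.5043, -0.2048, 0.355]
tcp_rot: [0.001, -0.031, 1.0, 0.0]
wrist_force: [0.4, 0.3, -2.6]
grip_width: 0.0236
finger_force: 108.3
```

Run:
```python
from h import *
o=bot.get_obs();T=loc(STO,o["ee_pos"].copy());print(o["time_s"],T,o["ee_pos"],o["wrist_force"],o["grip_width"])
for n in("side",):
    p=shot(n);L=loc(STO,cloud(p));cv2.imwrite(f"pics/{n}9.png",p["img"][:,:,::-1])
    x,y,z=np.moveaxis(L,-1,0)
    P=L[(abs(y+.005)<.09)&(z>.04)&(x>-.125)&(x<.03)&(z<.28)]
    for a in np.arange(-.12,.03,.01):
        s=P[(P[:,0]>=a)&(P[:,0]<a+.01)]
        if len(s):print(round(a,2),len(s),np.round([s[:,1].min(),s[:,1].max(),s[:,2].min(),s[:,2].max()],4))
    W=cloud(p)
    m=(W[...,0]>.36)&(W[...,0]<.58)&(W[...,1]>.15)&(W[...,1]<.38)&(W[...,2]>.02);Q=W[m];print("objs in front",len(Q),Q.min(0) if len(Q) else 0,Q.max(0) if len(Q) else 0)
```

```text
21.55 [-0.1393945  -0.00518532  0.18502138] [ 0.50429462 -0.20481228  0.35502138] [ 0.43596206  0.32034772 -2.64023444] 0.02359402458773693
-0.12 197 [-0.0712  0.0552  0.1051  0.1899]
-0.11 172 [-0.0696  0.0565  0.0996  0.1704]
-0.1 51 [-0.0703  0.0525  0.0979  0.1699]
-0.09 54 [-0.0693  0.0558  0.0963  0.1711]
-0.08 65 [-0.0698  0.0549  0.1012  0.1721]
-0.07 117 [-0.07    0.0568  0.0998  0.1757]
-0.06 121 [-0.0698  0.0585  0.099   0.1734]
-0.05 141 [-0.0698  0.0562  0.1017  0.1738]
-0.04 155 [-0.0701  0.0561  0.0989  0.1753]
-0.03 158 [-0.0703  0.0576  0.0979  0.175 ]
-0.02 762 [-0.0694  0.058   0.1018  0.2216]
-0.01 39 [-0.0655  0.0484  0.1175  0.2216]
-0.0 58 [-0.0619  0.0491  0.1946  0.2205]
objs in front 63 [0.36028983 0.1503978  0.02255632] [0.57997904 0.37659996 0.25763841]
```

The large bin is out with no sag. Now over to in front of the wide chute, staying above the chutes.

Run:
```python
from h import *
go(SOR,-.258,.082,.355,.039)
```

```text
t 21.6 pos [ 0.5039 -0.2046  0.3539] psi 0.0619 roll 0.191
scale xyz [ 2.265 18.964 -0.046] F [ 0.5 -0.6 -2.5]
```

>>> carry_out([
  [0.1, 0.5, -0.05],
  [0.2, 0.8, 0],
  [0.25, 1, 0],
  [0.25, 1, 0],
  [0.25, 1, 0],
  [0.25, 1, 0],
  [0.25, 1, 0],
  [0.25, 1, 0],
  [0.25, 1, 0],
  [0.2, 1, 0],
  [0, 1, 0],
  [0, 1, 0],
  [0, 1, 0],
  [0, 1, 0],
  [0, 1, 0],
  [0, 1, 0],
  [0, 1, 0],
  [0, 1, 0],
  [0, 1, 0],
  [0, 0.65, 0],
], claw=[-1, -1, -1, -1, -1, -1, -1, -1, -1, -1, -1, -1, -1, -1, -1, -1, -1, -1, -1, -1], roll=[0, 0, 0, 0, 0, 0, 0, 0, 0, 0, 0, 0, 0, 0, 0, 0, 0, 0, 0, 0])

```text
time_s: 23.6
ee_pos: [0.4172, 0.2667, 0.3543]
tcp_rot: [-0.001, -0.032, 0.999, -0.0]
wrist_force: [0.2, -0.4, -2.8]
grip_width: 0.0235
finger_force: 108.3
```

>>> carry_out([
  [0, 0, 0],
  [0, 0, 0],
  [0, 0, 0],
], claw=[-1, -1, -1], roll=[0.19, 0, 0])

```text
time_s: 23.9
ee_pos: [0.4191, 0.2633, 0.3551]
tcp_rot: [-0.0, -0.019, 1.0, -0.0]
wrist_force: [0.0, 0.1, -2.6]
grip_width: 0.0236
finger_force: 108.3
```

Run:
```python
from h import *
go(SOR,-.258,.082,.172,.039)
```

```text
t 23.9 pos [0.4191 0.2633 0.3551] psi 0.0375 roll -0.012
scale xyz [0.037 0.073 7.324] F [ 0.   0.1 -2.6]
```

>>> carry_out([
  [0.04, 0.07, 0.5],
  [0, 0, 0.8],
  [0, 0, 0.9],
  [0, 0, 0.9],
  [0, 0, 0.9],
  [0, 0, 0.9],
  [0, 0, 0.9],
  [0, 0, 0.8],
  [0, 0, 0.5],
  [0, 0, 0.22],
  [0, 0, 0],
], claw=[-1, -1, -1, -1, -1, -1, -1, -1, -1, -1, -1], roll=[0, 0, 0, 0, 0, 0, 0, 0, 0, 0, 0])

```text
time_s: 25.0
ee_pos: [0.4177, 0.2659, 0.1718]
tcp_rot: [-0.0, -0.019, 1.0, -0.0]
wrist_force: [0.2, -0.7, -2.0]
grip_width: 0.0238
finger_force: 108.2
```

Run:
```python
from h import *
go(SOR,-.1395,.082,.172,.039)
p=shot("wrist");L=loc(SOR,cloud(p));x,y,z=np.moveaxis(L,-1,0)
for zz in (-.07,-.05,-.03,-.01):
    m=(abs(z-zz)<.004)&(x<-.2)&(x>-.25)&(abs(y-.082)<.08)
    if m.sum()>3: print("front",zz,m.sum(),np.median(x[m]).round(4),y[m].min().round(4),y[m].max().round(4),((y[m].min()+y[m].max())/2).round(4))
```

```text
t 25.0 pos [0.4177 0.2659 0.1718] psi 0.0388 roll -0.002
scale xyz [-4.755 -0.034 -0.008] F [ 0.2 -0.7 -2. ]
front -0.07 596 -0.2288 0.0222 0.1461 0.0841
front -0.05 630 -0.2296 0.0222 0.1462 0.0842
front -0.03 819 -0.2303 0.0222 0.146 0.0841
front -0.01 589 -0.2325 0.0244 0.1439 0.0841
```

>>> carry_out([
  [-0.5, -0.08, 0],
  [-0.8, 0, 0],
  [-0.8, 0, 0],
  [-0.8, 0, 0],
  [-0.8, 0, 0],
  [-0.6, 0, 0],
  [-0.45, 0, 0],
  [0, 0, 0],
  [0, 0, 0],
], claw=[-1, -1, -1, -1, -1, -1, -1, -1, -1], roll=[0, 0, 0, 0, 0, 0, 0, 0, 0])

```text
time_s: 25.95
ee_pos: [0.5365, 0.269, 0.1724]
tcp_rot: [-0.0, -0.02, 1.0, 0.0]
wrist_force: [0.4, 0.8, -2.7]
grip_width: 0.0237
finger_force: 108.3
```

Run:
```python
from h import *
go(SOR,-.1372,.081,.1405,.039)
p=shot("wrist");L=loc(SOR,cloud(p));x,y,z=np.moveaxis(L,-1,0)
for zz in (-.07,-.05,-.03,-.01):
    m=(abs(z-zz)<.004)&(x<-.09)&(x>-.13)&(abs(y-.082)<.08)
    if m.sum()>3: print("front",zz,m.sum(),np.median(x[m]).round(4),y[m].min().round(4),y[m].max().round(4),((y[m].min()+y[m].max())/2).round(4))
```

```text
t 25.95 pos [0.5365 0.269  0.1724] psi 0.0391 roll 0.001
scale xyz [-0.094 -0.011  1.276] F [ 0.4  0.8 -2.7]
front -0.07 586 -0.11 0.0205 0.1443 0.0824
front -0.05 611 -0.1108 0.0204 0.1446 0.0825
front -0.03 802 -0.1115 0.0202 0.1447 0.0825
front -0.01 645 -0.1138 0.0214 0.1424 0.0819
```

>>> carry_out([
  [-0.1, -0.02, 0],
  [0, 0, 0.2],
  [0, 0, 0.25],
  [0, 0, 0.25],
  [0, 0, 0.25],
  [0, 0, 0.2],
  [0, 0, 0.1],
  [0, 0, 0],
], claw=[-1, -1, -1, -1, -1, -1, -1, -1], roll=[0, 0, 0, 0, 0, 0, 0, 0])

```text
time_s: 26.8
ee_pos: [0.5321, 0.2694, 0.1392]
tcp_rot: [-0.006, -0.022, 1.0, -0.001]
wrist_force: [-14.9, -0.0, 2.9]
grip_width: 0.0235
finger_force: 127.1
```

```bash
python3 - <<'E'
from h import *
go(SOR,-.1372,.081,.1402,.039)
E
python3 chk.py .082 -.125 2
```

```text
t 26.8 pos [0.5321 0.2694 0.1392] psi 0.0449 roll 0.049
scale xyz [-0.267 -0.036 -0.04 ] F [-14.9  -0.    2.9]
front -0.1 324 -0.108 0.0211 0.1444 0.0828
front -0.08 397 -0.1113 0.0209 0.1452 0.083
front -0.06 357 -0.1149 0.0211 0.1448 0.0829
front -0.04 583 -0.1198 0.0214 0.1411 0.0813
```

The lips landed on the bar's top, which rotated the bin to about 10° lean in the grip. I'll lift off, retreat, and square the bin by pressing it lightly on free table. Checking for free space.

>>> carry_out([
  [0.1, 0, -0.3],
  [0.1, 0, -0.5],
  [0.1, 0, -0.2],
  [0.5, 0, 0],
  [0.8, 0, 0],
  [0.8, 0, 0],
  [0.8, 0, 0],
  [0.8, 0, 0],
  [0.5, 0, 0],
  [0.2, 0, 0],
  [0, 0, 0],
  [0, 0, 0],
], claw=[-1, -1, -1, -1, -1, -1, -1, -1, -1, -1, -1, -1], roll=[0, 0, 0, 0, 0, 0, 0, 0, 0, 0, 0, 0])

```text
time_s: 28.05
ee_pos: [0.4226, 0.2641, 0.1663]
tcp_rot: [0.001, -0.019, 1.0, 0.0]
wrist_force: [0.2, 0.3, -1.8]
grip_width: 0.0234
finger_force: 125.8
```

Run:
```python
from h import *
go(SOR,-.258,.081,.172,.039)
p=shot("wrist");L=loc(SOR,cloud(p));x,y,z=np.moveaxis(L,-1,0)
for zz in (-.07,-.05,-.03,-.01):
    m=(abs(z-zz)<.004)&(x<-.2)&(x>-.27)&(abs(y-.082)<.08)
    if m.sum()>3: print("front",zz,m.sum(),np.median(x[m]).round(4),y[m].min().round(4),y[m].max().round(4),((y[m].min()+y[m].max())/2).round(4))
for f in("w1","w2"):
    W=np.load(f+".npy")[:240];m=(W[...,0]>.36)&(W[...,0]<.585)&(W[...,1]>.13)&(W[...,1]<.45)&(W[...,2]>.012)&(W[...,2]<.15)
    Q=W[m];print(f,len(Q))
    H,xe,ye=np.histogram2d(Q[:,0],Q[:,1],bins=[np.arange(.36,.6,.02),np.arange(.13,.46,.02)]);print(H.astype(int))
```

```text
t 28.05 pos [0.4226 0.2641 0.1663] psi 0.0386 roll -0.003
scale xyz [ 0.179  0.007 -0.228] F [ 0.2  0.3 -1.8]
front -0.07 335 -0.2157 0.0199 0.1432 0.0815
front -0.05 263 -0.2196 0.0196 0.1437 0.0816
front -0.03 347 -0.225 0.0195 0.1433 0.0814
front -0.01 413 -0.2286 0.0215 0.1355 0.0785
w1 1940
[[251 325 113   0   0   0   0   0   0   0   0  78  72   0   0 124]
 [193 286  52   0   0   0   0   0   0   0   0  79   0   0   0 191]
 [  0   0   0   0   0   0   0   0   0   0   0   0   0   0  35 141]
 [  0   0   0   0   0   0   0   0   0   0   0   0   0   0   0   0]
 [  0   0   0   0   0   0   0   0   0   0   0   0   0   0   0   0]
 [  0   0   0   0   0   0   0   0   0   0   0   0   0   0   0   0]
 [  0   0   0   0   0   0   0   0   0   0   0   0   0   0   0   0]
 [  0   0   0   0   0   0   0   0   0   0   0   0   0   0   0   0]
 [  0   0   0   0   0   0   0   0   0   0   0   0   0   0   0   0]
 [  0   0   0   0   0   0   0   0   0   0   0   0   0   0   0   0]
 [  0   0   0   0   0   0   0   0   0   0   0   0   0   0   0   0]]
w2 198
[[ 0  0  0  0  0  0  0  0  0  0  0  0  0  0  0  0]
 [ 1  2  0  0  0  0  0  0  0  0  0  4  0  0  0 62]
 [ 0  0  0  0  0  0  0  0  0  0  0  0  0  0 31 98]
 [ 0  0  0  0  0  0  0  0  0  0  0  0  0  0  0  0]
 [ 0  0  0  0  0  0  0  0  0  0  0  0  0  0  0  0]
 [ 0  0  0  0  0  0  0  0  0  0  0  0  0  0  0  0]
 [ 0  0  0  0  0  0  0  0  0  0  0  0  0  0  0  0]
 [ 0  0  0  0  0  0  0  0  0  0  0  0  0  0  0  0]
 [ 0  0  0  0  0  0  0  0  0  0  0  0  0  0  0  0]
 [ 0  0  0  0  0  0  0  0  0  0  0  0  0  0  0  0]
 [ 0  0  0  0  0  0  0  0  0  0  0  0  0  0  0  0]]
```

>>> carry_out([
  [-0.4, 0, 0.3],
  [-0.2, 0, 0.5],
  [0, 0, 0.5],
  [0, 0, 0.4],
  [0, 0, 0.3],
  [0, 0, 0.3],
  [0, 0, 0.3],
  [0, 0, 0.3],
  [0, 0, 0.2],
  [0, 0, 0.1],
  [0, 0, 0],
], claw=[-1, -1, -1, -1, -1, -1, -1, -1, -1, -1, -1], roll=[0, 0, 0, 0, 0, 0, 0, 0, 0, 0, 0], grip_force=70)

```text
time_s: 29.2
ee_pos: [0.4366, 0.2645, 0.0858]
tcp_rot: [-0.0, -0.02, 1.0, -0.0]
wrist_force: [-0.3, 0.7, -2.5]
grip_width: 0.0238
finger_force: 125.8
```

```bash
cat > lean.py <<'E'
from h import *
o=bot.get_obs();t=loc(SOR,o["ee_pos"].copy());print(o["time_s"],"tcp",t.round(4),o["wrist_force"].round(1))
p=shot("wrist");L=loc(SOR,cloud(p));x,y,z=np.moveaxis(L,-1,0)
m=(x>t[0])&(x<t[0]+.06)&(abs(y-t[1])<.058)&(abs(y-t[1])>.03)&(z<t[2]-.035)&(z>t[2]-.085)
k=np.polyfit(z[m],x[m],1);r=x[m]-np.polyval(k,z[m]);g=abs(r)<.002;k=np.polyfit(z[m][g],x[m][g],1)
print(m.sum(),g.sum(),"lean deg",np.degrees(np.arctan(-k[0])).round(2),"x rel tcp at z tcp-.04",(np.polyval(k,t[2]-.04)-t[0]).round(4))
m=(abs(z-t[2]+.06)<.01)&(x>t[0])&(x<t[0]+.05)&(abs(y-t[1])<.09);print("yc",((y[m].min()+y[m].max())/2).round(4),"rel",((y[m].min()+y[m].max())/2-t[1]).round(4))
E
python3 lean.py
```

```text
29.2 tcp [-0.2395  0.0807 -0.0842] [-0.3  0.7 -2.5]
1439 264 lean deg -13.79 x rel tcp at z tcp-.04 0.0361
yc 0.0813 rel 0.0006
```

Not yet touching, and pressing here would tip the bin the wrong way. Better to set the front edge down, let go so it settles flat, and regrip.

>>> carry_out([
  [0, 0, 0.1],
  [0, 0, 0.08],
  [0, 0, 0.06],
  [0, 0, 0],
  [0, 0, 0],
  [0, 0, 0],
  [0, 0, 0],
  [0, 0, 0],
  [0, 0, 0],
  [0, 0, 0],
  [0, 0, 0],
  [0, 0, 0],
], claw=[-1, -1, -1, -1, -0.3, -0.2, -0.1, 0, 0.2, 0.3, 0.3, 0.3], roll=[0, 0, 0, 0, 0, 0, 0, 0, 0, 0, 0, 0])

```text
time_s: 30.45
ee_pos: [0.4367, 0.2646, 0.08]
tcp_rot: [-0.0, -0.02, 1.0, 0.0]
wrist_force: [-0.6, -0.6, 0.3]
grip_width: 0.0553
finger_force: 0.0
```

```bash
python3 lean.py
python3 - <<'E'
from h import *
o=bot.get_obs();t=loc(SOR,o["ee_pos"].copy())
p=shot("wrist");cv2.imwrite("pics/w10.png",p["img"][:,:,::-1]);L=loc(SOR,cloud(p));x,y,z=np.moveaxis(L,-1,0)
for zz in np.arange(-.16,-.02,.01):
    m=(abs(z-zz)<.005)&(x>t[0]-.03)&(x<t[0]+.06)&(abs(y-t[1])<.022)
    n=(abs(z-zz)<.005)&(x>t[0]-.03)&(x<t[0]+.06)&(abs(y-t[1])<.08)
    if m.sum()>3: print(zz.round(3),m.sum(),"x",x[m].min().round(4),np.median(x[m]).round(4),"y",y[m].min().round(4),y[m].max().round(4),y[n].min().round(4),y[n].max().round(4))
E
```

```text
30.45 tcp [-0.2394  0.0808 -0.09  ] [-0.6 -0.6  0.3]
4249 483 lean deg -35.12 x rel tcp at z tcp-.04 0.0474
yc 0.0822 rel 0.0015
-0.16 387 x -0.2008 -0.1995 y 0.0588 0.1027 0.0391 0.1253
-0.15 432 x -0.2008 -0.1995 y 0.0588 0.1027 0.0409 0.1231
-0.14 486 x -0.201 -0.1995 y 0.0589 0.1027 0.0433 0.1215
-0.13 571 x -0.201 -0.1995 y 0.0588 0.1027 0.0448 0.1199
-0.12 587 x -0.2013 -0.1995 y 0.0588 0.1026 0.0459 0.1196
-0.11 639 x -0.204 -0.1998 y 0.0589 0.1027 0.0456 0.1197
-0.1 404 x -0.2075 -0.2021 y 0.0588 0.1028 0.0453 0.1195
-0.09 186 x -0.2124 -0.2101 y 0.0686 0.0943 0.0541 0.1102
-0.08 234 x -0.2175 -0.2151 y 0.0687 0.0946 0.0418 0.1227
-0.07 281 x -0.2227 -0.2199 y 0.0687 0.0948 0.0401 0.1234
-0.06 1092 x -0.227 -0.2238 y 0.0688 0.095 0.0406 0.1235
-0.05 855 x -0.2254 -0.2193 y 0.0689 0.0945 0.0362 0.1232
-0.02 930 x -0.2564 -0.2487 y 0.0588 0.1028 0.0186 0.1463
```

View pics/w10.png

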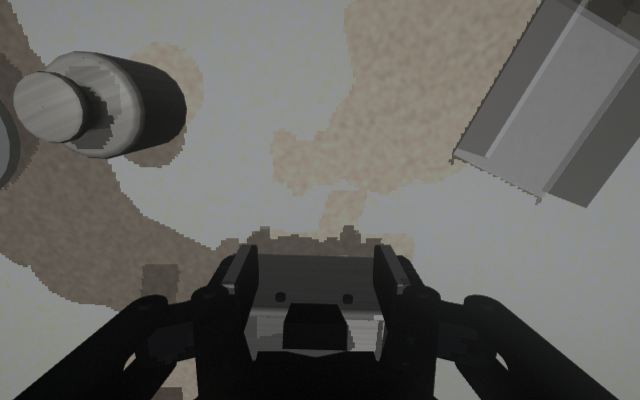

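The bin stands flat on free table: its front wall is vertical and the tab sits between the fingers at rows 305–350, columns 285–348. The earlier failure fits the bottom edge catching on the rest bar while leaning, so I'll regrip at zero lean.

>>> carry_out([
  [0, 0.04, -0.24],
  [-0.3, 0, 0],
  [-0.23, 0, 0],
  [0, 0, 0],
  [0, 0, 0],
  [0, 0, 0],
  [0, 0, 0],
  [0, 0, 0],
  [0, 0, 0],
  [0, 0, 0],
  [0, 0, 0],
  [0, 0, 0],
], claw=[0.3, 0.3, 0.3, 0.3, -1, -1, -1, -1, -1, -1, -1, -1], roll=[0, 0, 0, 0, 0, 0, 0, 0, 0, 0, 0, 0], grip_force=110)

```text
time_s: 31.75
ee_pos: [0.4497, 0.266, 0.0863]
tcp_rot: [-0.0, -0.02, 1.0, -0.0]
wrist_force: [-2.2, -1.4, 5.6]
grip_width: 0.0236
finger_force: 107.7
```

>>> carry_out([
  [0, 0, -0.2],
  [0.1, 0, -0.4],
  [0.3, 0, -0.6],
  [0.4, 0, -0.6],
  [0.3, 0, -0.6],
  [0, 0, -0.6],
  [0, 0, -0.5],
  [0, 0, -0.3],
  [0, 0, 0],
  [0, 0, 0],
], claw=[-1, -1, -1, -1, -1, -1, -1, -1, -1, -1], roll=[0, 0, 0, 0, 0, 0, 0, 0, 0, 0])

```text
time_s: 32.75
ee_pos: [0.4223, 0.2648, 0.1807]
tcp_rot: [-0.0, -0.02, 1.0, -0.0]
wrist_force: [0.4, -0.1, -2.1]
grip_width: 0.0237
finger_force: 108.1
```

```bash
cat > lean2.py <<'E'
from h import *
o=bot.get_obs();t=loc(SOR,o["ee_pos"].copy());print(o["time_s"],"tcp",t.round(4),o["wrist_force"].round(1),o["grip_width"])
p=shot("wrist");L=loc(SOR,cloud(p));x,y,z=np.moveaxis(L,-1,0)
for d in(-.03,-.04,-.05,-.06,-.07,-.08):
    m=(abs(z-t[2]-d)<.004)&(x>t[0]+.01)&(x<t[0]+.06)&(abs(y-t[1])<.09)
    if m.sum()>3:print(d,m.sum(),"x rel",(np.median(x[m])-t[0]).round(4),"yc",((y[m].min()+y[m].max())/2).round(4),(y[m].max()-y[m].min()).round(4))
E
python3 lean2.py; python3 -c "
from h import *
go(SOR,-.1395,.081,.180,.039)"
```

```text
32.75 tcp [-0.2538  0.0816  0.0107] [ 0.4 -0.1 -2.1] 0.02371847948377655
-0.03 893 x rel 0.0261 yc 0.0822 0.1238
-0.04 814 x rel 0.0261 yc 0.0823 0.124
-0.05 721 x rel 0.0259 yc 0.0825 0.1239
-0.06 727 x rel 0.0257 yc 0.0825 0.1235
-0.07 674 x rel 0.0256 yc 0.0827 0.1237
-0.08 703 x rel 0.0256 yc 0.0826 0.1236
t 32.8 pos [0.4221 0.2647 0.1804] psi 0.039 roll 0.0
scale xyz [-4.58  -0.018  0.017] F [-0.2  0.  -1.6]
```

>>> carry_out([
  [-0.5, -0.02, 0],
  [-0.8, 0, 0],
  [-0.8, 0, 0],
  [-0.8, 0, 0],
  [-0.8, 0, 0],
  [-0.6, 0, 0],
  [-0.36, 0, 0],
  [0, 0, 0],
  [0, 0, 0],
], claw=[-1, -1, -1, -1, -1, -1, -1, -1, -1], roll=[0, 0, 0, 0, 0, 0, 0, 0, 0])

```text
time_s: 33.7
ee_pos: [0.5384, 0.269, 0.1805]
tcp_rot: [-0.001, -0.02, 1.0, -0.0]
wrist_force: [-1.0, -0.8, -1.8]
grip_width: 0.0236
finger_force: 108.1
```

```bash
python3 lean2.py; python3 -c "
from h import *
go(SOR,-.1372,.081,.1463,.039)"
```

```text
33.7 tcp [-0.1377  0.0812  0.0105] [-1.  -0.8 -1.8] 0.02363537347558007
-0.03 893 x rel 0.0261 yc 0.082 0.1242
-0.04 802 x rel 0.026 yc 0.0821 0.124
-0.05 727 x rel 0.0259 yc 0.0824 0.1238
-0.06 727 x rel 0.0256 yc 0.0822 0.1239
-0.07 681 x rel 0.0255 yc 0.0822 0.124
-0.08 724 x rel 0.0254 yc 0.0822 0.1237
t 33.75 pos [0.5381 0.2691 0.1806] psi 0.0396 roll 0.005
scale xyz [-0.03  -0.013  1.374] F [-0.1 -1.  -2.5]
```

>>> carry_out([
  [-0.04, 0, 0.1],
  [0, 0, 0.2],
  [0, 0, 0.2],
  [0, 0, 0.2],
  [0, 0, 0.1],
  [0, 0, 0],
  [0, 0, 0],
], claw=[-1, -1, -1, -1, -1, -1, -1], roll=[0, 0, 0, 0, 0, 0, 0])

```text
time_s: 34.45
ee_pos: [0.5398, 0.2691, 0.161]
tcp_rot: [-0.0, -0.02, 1.0, -0.0]
wrist_force: [-0.1, 0.6, -2.4]
grip_width: 0.0237
finger_force: 108.1
```

```bash
python3 lean2.py
```

```text
34.45 tcp [-0.1362  0.0813 -0.009 ] [-0.1  0.6 -2.4] 0.023713760160566186
-0.03 895 x rel 0.0261 yc 0.0821 0.1242
-0.04 817 x rel 0.026 yc 0.0823 0.1242
-0.05 742 x rel 0.0258 yc 0.0822 0.1239
-0.06 723 x rel 0.0255 yc 0.0822 0.1238
-0.07 678 x rel 0.0254 yc 0.0823 0.1239
-0.08 713 x rel 0.0253 yc 0.0824 0.1242
```

Lips are past the bar's top edge with no contact force. Continue down.

>>> carry_out([
  [0, 0, 0.15],
  [0, 0, 0.2],
  [0, 0, 0.15],
  [0, 0, 0.08],
  [0, 0, 0.04],
  [0, 0, 0],
  [0, 0, 0],
], claw=[-1, -1, -1, -1, -1, -1, -1], roll=[0, 0, 0, 0, 0, 0, 0])

```text
time_s: 35.2
ee_pos: [0.5387, 0.2688, 0.1456]
tcp_rot: [-0.001, -0.02, 1.0, -0.001]
wrist_force: [-6.3, -1.8, 3.6]
grip_width: 0.0238
finger_force: 108.6
```

>>> carry_out([
  [0.08, 0, 0],
  [0.08, 0, 0],
  [0.08, 0, 0],
  [0, 0, 0],
], claw=[-1, -1, -1, -1], roll=[0, 0, 0, 0])

```text
time_s: 35.6
ee_pos: [0.5384, 0.2684, 0.1469]
tcp_rot: [0.004, -0.019, 1.0, 0.001]
wrist_force: [10.2, -1.3, -1.4]
grip_width: 0.0232
finger_force: 108.0
```

```bash
python3 lean2.py
```

```text
35.6 tcp [-0.1376  0.0807 -0.0231] [10.2 -1.3 -1.4] 0.023194374340669247
-0.03 910 x rel 0.0265 yc 0.0817 0.1241
-0.04 811 x rel 0.0266 yc 0.0817 0.1238
-0.05 723 x rel 0.0265 yc 0.0818 0.1244
-0.06 725 x rel 0.0264 yc 0.0817 0.1241
-0.07 654 x rel 0.0264 yc 0.0817 0.1241
-0.08 720 x rel 0.0264 yc 0.0817 0.1233
```

The lips hold a 10 N pull. Relaxing and opening.

>>> carry_out([
  [-0.14, 0, 0],
  [0, 0, 0],
  [0, 0, 0],
  [0, 0, 0],
  [0, 0, 0],
  [0, 0, 0],
  [0, 0, 0],
  [0, 0, 0],
  [0, 0, 0],
  [0, 0, 0],
], claw=[-1, -1, -0.3, -0.2, 0, 0.2, 0.3, 0.3, 0.3, 0.3], roll=[0, 0, 0, 0, 0, 0, 0, 0, 0, 0])

```text
time_s: 36.65
ee_pos: [0.5374, 0.269, 0.1456]
tcp_rot: [0.0, -0.02, 1.0, 0.0]
wrist_force: [0.2, 0.7, -0.2]
grip_width: 0.0556
finger_force: 0.0
```

```bash
python3 lean2.py; python3 chk.py .082 -.125 3
```

```text
36.65 tcp [-0.1387  0.0813 -0.0244] [ 0.2  0.7 -0.2] 0.05562657758421355
-0.03 446 x rel 0.0284 yc 0.0667 0.1018
-0.04 594 x rel 0.0291 yc 0.0676 0.1038
-0.05 612 x rel 0.0297 yc 0.0689 0.106
-0.06 576 x rel 0.0303 yc 0.0778 0.1239
-0.07 575 x rel 0.0308 yc 0.0777 0.1236
-0.08 579 x rel 0.0313 yc 0.0778 0.1235
front -0.1 533 -0.1076 0.0158 0.1401 0.0779
front -0.08 597 -0.1087 0.0157 0.1229 0.0693
front -0.06 636 -0.1099 0.0162 0.1184 0.0673
front -0.04 431 -0.1115 0.0182 0.1157 0.0669
```

It hangs freely (3.3° lean) but slid about 4 mm to −y on release. I'll nudge the tab back with an open finger.

>>> carry_out([
  [0, 0.2, 0],
  [0, 0.2, 0],
  [0, 0.1, 0],
  [0, 0.06, 0],
  [0, 0.06, 0],
  [0, 0, 0],
], claw=[0.3, 0.3, 0.3, 0.3, 0.3, 0.3], roll=[0, 0, 0, 0, 0, 0])

```text
time_s: 37.35
ee_pos: [0.5371, 0.2798, 0.1457]
tcp_rot: [-0.001, -0.018, 1.0, -0.003]
wrist_force: [-2.6, -12.0, 7.8]
grip_width: 0.0553
finger_force: 5.8
```

```bash
cat > fin.py <<'E'
from h import *
o=bot.get_obs();t=loc(SOR,o["ee_pos"].copy());print(o["time_s"],t.round(4),o["wrist_force"].round(1))
p=shot("wrist");L=loc(SOR,cloud(p));x,y,z=np.moveaxis(L,-1,0)
for zz in(-.105,-.095,-.085,-.075):
    m=(abs(z-zz)<.004)&(x>-.12)&(x<-.1)&(abs(y-.08)<.09);print(zz,m.sum(),y[m].min().round(4),y[m].max().round(4),((y[m].min()+y[m].max())/2).round(4))
    a=m&(y<.05);b=m&(y>.11);print("  x R/L",np.median(x[a]).round(4),np.median(x[b]).round(4))
m=(z>-.035)&(z<-.005)&(x>-.145)&(x<-.115)&(abs(y-.08)<.022);print("tab",y[m].min(),y[m].max())
E
python3 fin.py
```

```text
37.35 [-0.1386  0.0921 -0.0243] [ -2.6 -12.    7.8]
-0.105 601 0.0165 0.1403 0.0784
  x R/L -0.1077 -0.1074
-0.095 605 0.0166 0.1362 0.0764
  x R/L -0.1082 -0.1078
-0.085 646 0.0166 0.1339 0.0753
  x R/L -0.1087 -0.1085
-0.075 678 0.0169 0.1323 0.0746
  x R/L -0.1092 -0.1089
tab 0.06540508354372922 0.09156519594786468
```

Pushing only jams it, like a drawer. I'll regrip, lift a few mm, shift and set down again.

>>> carry_out([
  [0, -0.4, 0],
  [0, -0.33, 0],
  [0, 0, 0],
  [0, 0, 0],
  [0, 0, 0],
  [0, 0, 0],
  [0, 0, 0],
  [0, 0, 0],
  [0, 0, 0],
  [0, 0, 0],
  [0, 0, 0],
], claw=[0.3, 0.3, 0.3, -1, -1, -1, -1, -1, -1, -1, -1], roll=[0, 0, 0, 0, 0, 0, 0, 0, 0, 0, 0], grip_force=80)

```text
time_s: 38.5
ee_pos: [0.5374, 0.2648, 0.1457]
tcp_rot: [-0.0, -0.019, 1.0, -0.001]
wrist_force: [-2.1, -5.6, 4.9]
grip_width: 0.0238
finger_force: 78.1
```

>>> carry_out([
  [-0.03, 0, -0.12],
  [0, 0, -0.12],
  [0, 0, 0],
  [0, 0, 0],
], claw=[-1, -1, -1, -1], roll=[0, 0, 0, 0])

```text
time_s: 38.9
ee_pos: [0.538, 0.2668, 0.1514]
tcp_rot: [-0.0, -0.02, 1.0, 0.0]
wrist_force: [0.5, -0.3, -1.7]
grip_width: 0.0237
finger_force: 78.5
```

```bash
python3 lean2.py
```

```text
38.9 tcp [-0.1382  0.0791 -0.0186] [ 0.5 -0.3 -1.7] 0.02374272065009909
-0.03 460 x rel 0.0281 yc 0.0806 0.1243
-0.04 775 x rel 0.0283 yc 0.0807 0.124
-0.05 676 x rel 0.0287 yc 0.0804 0.124
-0.06 596 x rel 0.029 yc 0.0807 0.1242
-0.07 599 x rel 0.0294 yc 0.0807 0.1236
-0.08 531 x rel 0.0297 yc 0.0808 0.1245
```

>>> carry_out([
  [0, 0.05, 0],
  [0, 0, 0.1],
  [0, 0, 0.1],
  [0, 0, 0.02],
  [0, 0, 0],
], claw=[-1, -1, -1, -1, -1], roll=[0, 0, 0, 0, 0])

```text
time_s: 39.45
ee_pos: [0.5374, 0.2675, 0.1459]
tcp_rot: [-0.001, -0.02, 1.0, -0.0]
wrist_force: [-4.4, -0.8, 1.2]
grip_width: 0.024
finger_force: 78.9
```

```bash
python3 lean2.py
```

```text
39.45 tcp [-0.1387  0.0798 -0.0241] [-4.4 -0.8  1.2] 0.023978503003019253
-0.03 505 x rel 0.0287 yc 0.0813 0.1242
-0.04 742 x rel 0.0292 yc 0.0812 0.1243
-0.05 643 x rel 0.0297 yc 0.0811 0.1241
-0.06 560 x rel 0.0302 yc 0.0812 0.124
-0.07 569 x rel 0.0307 yc 0.0812 0.1242
-0.08 539 x rel 0.0312 yc 0.0814 0.1241
```

>>> carry_out([
  [0, 0.03, 0],
  [0, 0, 0],
  [0, 0, 0],
  [0, 0, 0],
  [0, 0, 0],
  [0, 0, 0],
  [0, 0, 0],
  [0, 0, 0],
  [0, 0, 0],
  [0, 0, 0],
], claw=[-0.45, -0.42, -0.4, -0.36, -0.3, -0.2, -0.1, 0, 0.1, 0.1], roll=[0, 0, 0, 0, 0, 0, 0, 0, 0, 0], grip_force=20)

```text
time_s: 40.5
ee_pos: [0.5382, 0.2683, 0.146]
tcp_rot: [0.0, -0.02, 1.0, 0.0]
wrist_force: [0.1, 0.6, 1.1]
grip_width: 0.0471
finger_force: 0.0
```

```bash
python3 fin.py
```

```text
40.5 [-0.1379  0.0806 -0.024 ] [0.1 0.6 1.1]
-0.105 541 0.019 0.1429 0.0809
  x R/L -0.1072 -0.1075
-0.095 560 0.0189 0.1426 0.0807
  x R/L -0.1077 -0.1081
-0.085 570 0.0189 0.143 0.0809
  x R/L -0.1083 -0.1086
-0.075 569 0.0189 0.143 0.0809
  x R/L -0.1088 -0.1091
tab 0.05810504706269562 0.09353746903958234
```

Now within about 1 mm of centre and hanging freely. Retreating and doing a final check.

>>> carry_out([
  [0.3, 0, 0],
  [0.5, 0, 0],
  [0.7, 0, 0],
  [0.3, 0, -0.4],
  [0, 0, -0.8],
  [0, 0, -1],
  [0, 0, -1],
  [0, -0.8, -1],
  [0, -1, -1],
  [0, -1, 0],
  [0, -0.6, 0],
  [0, 0, 0],
], claw=[0.1, 0.1, 0.1, 0.1, 0.1, 0.1, 0.1, 0.1, 0.1, 0.1, 0.1, 0.1], roll=[0, 0, 0, 0, 0, 0, 0, 0, 0, 0, 0, 0])

```text
time_s: 41.75
ee_pos: [0.4964, 0.1793, 0.2763]
tcp_rot: [0.0, -0.018, 1.0, -0.0]
wrist_force: [-0.4, -0.2, -0.7]
grip_width: 0.047
finger_force: 0.0
```

Run:
```python
from h import *
o=bot.get_obs();print(o["time_s"],o["ee_pos"],o["wrist_force"])
p=shot("wrist");cv2.imwrite("pics/w11.png",p["img"][:,:,::-1]);L=loc(SOR,cloud(p));x,y,z=np.moveaxis(L,-1,0)
for yc,a in((-.082,-.11),(.082,-.125)):
  for zz in(-.1,-.085,-.07,-.05):
    m=(abs(z-zz)<.004)&(x>a)&(x<a+.025)&(abs(y-yc)<.075)
    if m.sum()>3:print(yc,zz,m.sum(),np.median(x[m]).round(4),y[m].min().round(4),y[m].max().round(4),((y[m].min()+y[m].max())/2).round(4))
```

```text
41.75 [0.49640152 0.17925781 0.27627271] [-0.44603048 -0.23892236 -0.67087388]
-0.082 -0.1 164 -0.0887 -0.1311 -0.0322 -0.0817
-0.082 -0.085 157 -0.0903 -0.131 -0.0318 -0.0814
-0.082 -0.07 149 -0.0918 -0.132 -0.0318 -0.0819
-0.082 -0.05 76 -0.0939 -0.0552 -0.0319 -0.0435
0.082 -0.1 245 -0.1077 0.0196 0.1425 0.0811
0.082 -0.085 263 -0.1084 0.0191 0.143 0.081
0.082 -0.07 247 -0.1093 0.019 0.1432 0.0811
0.082 -0.05 63 -0.1101 0.019 0.1432 0.0811
```

View pics/w11.png

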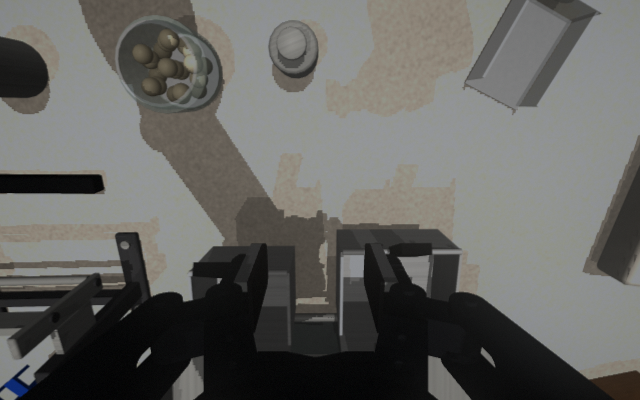

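Both bins hang under their chutes, the small one at columns 193–295 and the large one at 337–460, centred to about 1 mm. The robot is clear and the bystanders look undisturbed, so I'm handing in.

```bash
python3 -c "
from bench import bot
print(bot.finish_job())"
```

```text
the job is handed in; nothing more can be done
None
```

I handed the job in: the small bin hangs under the narrow chute and the large bin under the wide chute, each within about 1 mm of centre by the last camera check. The large bin's first try caught on the rail, so I set it down on free table and regripped it. The button was not pressed, and nothing else looked moved in the last picture.

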